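# Close the refilled canisters and stack the spare cartons crosswise

## Robot

A 6-joint arm with a two-finger parallel gripper is mounted at the origin on the work surface. World frame = base frame: x ahead of the robot, y to its left, z up, the work surface at z = 0. Lengths are in mm, angles in rad, forces in N, time in s.
With the tool pointing down it reaches from about 350 to 775 mm from the base axis. Payload 7.3 kg.
Tool frame: the origin (TCP) lies between the finger pads; the fingertips stand 14 mm ahead of it and the grasp point (between the pads) lies 5 mm behind it; z points along the fingers, y is the line along which they close (so a half turn about z gives the same grasp; the last joint's range is limited). The gripper opens to 92 mm and grips with 3 to 60 N. Pads are 19 mm wide; open, the fingers measure 130 mm over their backs; the gripper's body (75 mm by 190 mm) begins 47 mm behind the grasp point.
Start: joints at [0.993, 0.342, 1.524, -0, 1.275, -0.146], TCP at [219.704, 476.837, 240.741] pointing down, gripper open.
Joint ranges: [-2.53, 2.53], [-0.77, 2.02], [0.04, 2.7], [-1, 4.14], [0.28, 2.66], [-3.11, 3.11]. Speed limits (rad/s): [2.57, 2.57, 3.14, 3.14, 3.14, 3.14].

## Interface

Orientations are given as [roll, pitch, yaw] about the fixed x, y, z axes, in that order (R = Rz(yaw) Ry(pitch) Rx(roll)).
In Python, from plant import get_obs, cams, close_job gives the robot as it stands. The module is installed in compiled form; this text tells all that it offers.
- The arm moves only by the shell command python3 -m creep 'ROWS'. ROWS is JSON, a list of rows, each an object of numbers: "hand": the opening, from 0 (shut) to 1 (fully open); "tx", "ty", "tz": the shift along the tool's x, y, z in m; "spin": the turn about the tool's z in degrees. In form: [{"hand": .., "tx": .., "ty": .., "tz": .., "spin": ..}, ...]. A call has 1 to 5 rows; each row shifts and turns the commanded pose from where the row before left it, along the tool's axes as they then stand; what a row does not reach is not made up. A row lasts 1/8 s, in which the tool goes at most 62.5 mm and 10.7 degrees, less where a joint would pass 70% of its speed; a pose out of reach is approached as far as the arm can. A call is refused whole if a number of a shift passes 0.0625 or a number of a turn 10.7, either way. A call with a gripper value outside its range is refused whole. The fingers move at their own pace and stop on an object; the grip force is fixed at half the most. Time passes only in rows, so rows that do not move let the fingers close. It gives the time, the measured TCP pose, the force, the opening and the grip force at its end, in the units of the state.
- get_obs(): the state, without advancing time (a new reading comes with each control period).
- cams.capture(name): name is "scene" or "top"; returns a dict with "color" (420x560x3 uint8, red, green, blue), "K" (3x3 intrinsics, pixels), "R" (3x3) and "t" (3): a world point X has camera coordinates R X + t. Camera axes: x right, y down, z forward; pixel columns grow to the right and rows downward; lengths in mm; the calibration is good to about 2 mm. A picture is of the moment at which its call begins. There is no depth.
- close_job(): hands the job in; it is judged then, once.
The state is a dict: "time": time; "joint_positions": joint angles; "dq": joint speeds; "tau": joint torques, N m; "tool_pos": TCP position; "tcp_rot": TCP orientation; "contact_force": force on the tool from outside, world axes, zero at the start; "moment": the same for the moment, N m; "grip_width": finger opening in mm; "finger_force": force on a finger pad.
Only numpy, scipy, OpenCV 4.12 (cv2) and the standard library are available. Lean on these libraries where they do the work, as an engineer would, in place of code of your own. Each camera call takes 0.05 s, during which the arm holds its last target. There are 200 camera calls.

## Task

The two tea canisters have just been refilled: put the red screw lid on the canister with the red band and the blue one on the blue, start each thread by turning the lid backward (counter-clockwise seen from above) until you feel it drop, then turn it forward (clockwise) until it is fully home. Stack the unopened cartons flat in the middle of the wooden board for carrying back to the shelf, two to a layer a finger's width apart so that each layer fills a square, the first layer lying along the board's long side and every further layer crosswise to the one below; if one carton is left over it lies alone in its place on top. Do not knock over or shove away the other things on the table.

Things in the scene. Friction and masses are not known exactly. Their poses are not given: they have to be found in the camera images.
- rim_red (a point): Centre of the top rim of the open neck of a white canister (124 mm across) with a red band, rim 130 mm above the table, clamped upright in a steel holder that is fixed to the table: it cannot turn or tip. z is up. The neck is 88 mm across. The black rubber seal on it stands 5 mm above the rim and gives 4 mm under about 8 N.
- thread_red (a point): On the canister's axis, 16 mm below the rim, amid four equal grey thread ridges (5 mm thick, 5 mm proud, upper edge 13 mm below the rim). Each falls 6 mm over 58 degrees clockwise and ends in an upright stop as high as its upper end. Entry gaps of 27 degrees, one every quarter turn, lie between them. Right-hand thread.
- bar_red (a point): Red screw lid, 110 mm across, 140 g, right side up. An upright grip bar 66 mm long (lid's x axis), 16 mm wide, 34 mm high runs across its flat top. This point: on the lid's axis in the bar, 12 mm below the bar's top, 22 mm above the flat top, 56 mm above the lid's lower edge. z is up. Fully home, it is 29 mm above rim_red and stays so by itself.
- lugs_red (a point): Centre of the lid's lower edge, inside which four lugs (10 mm wide, 4 mm thick, 2 mm play round the neck) stand a quarter turn apart, at an unmarked angle to the bar. bar_red is 38 to 45 mm above rim_red while they ride on the ridges (forward is blocked by the stops; under a quarter turn backward makes it drop).
- top_red (a point): Centre of the lid's flat top, 34 mm above its lower edge. Once dropped into the entry gaps, bar_red is 32 to 33.5 mm above rim_red; further backward is then blocked. From there 40 to 70 degrees forward bring it home: it sinks about 6 mm per radian as the ridges draw it down, and needs under 1 N m.
- rim_blue (a point): Centre of the top rim of the neck of the second canister, with a blue band; in all else equal to the red one.
- thread_blue (a point): On the second canister's axis, 16 mm below its rim, amid its four thread ridges, which are as on the red one.
- bar_blue (a point): Grip bar of the blue screw lid, which belongs on the canister with the blue band; size, point and heights as for bar_red.
- lugs_blue (a point): Centre of the blue lid's lower edge with its four lugs, as for lugs_red.
- top_blue (a point): Centre of the blue lid's flat top, as for top_red.
- board_top (a point): Centre of the top face of a fixed wooden carrying board, 196 mm (its x axis) by 240 mm (its y axis, the long side), top 20 mm above the table, no rim.
- carton1_mid (a point): Middle of carton 1: brown cardboard box with a paper and green label, 116 mm long (its x axis), 45 mm wide (y), 42 mm high (z), 160 g. Two side by side with a gap of 26 mm fill a square of 116 mm. May be absent.
- carton2_mid (a point): Middle of carton 2: brown cardboard box with a paper and green label, 116 mm long (its x axis), 45 mm wide (y), 42 mm high (z), 160 g. Two side by side with a gap of 26 mm fill a square of 116 mm. May be absent.
- carton3_mid (a point): Middle of carton 3: brown cardboard box with a paper and green label, 116 mm long (its x axis), 45 mm wide (y), 42 mm high (z), 160 g. Two side by side with a gap of 26 mm fill a square of 116 mm. May be absent.
- carton4_mid (a point): Middle of carton 4: brown cardboard box with a paper and green label, 116 mm long (its x axis), 45 mm wide (y), 42 mm high (z), 160 g. Two side by side with a gap of 26 mm fill a square of 116 mm. May be absent.
- carton5_mid (a point): Middle of carton 5: brown cardboard box with a paper and green label, 116 mm long (its x axis), 45 mm wide (y), 42 mm high (z), 160 g. Two side by side with a gap of 26 mm fill a square of 116 mm. May be absent.
- measure: Bystander: yellow measuring cup, 53 mm across, 42 mm high; origin under its centre.
- tin: Bystander: food tin with red label, 74 mm across, 100 mm high; origin under its centre.
- stapler: Bystander: blue and black stapler, 115 mm long, 40 mm high; origin under its centre.
Not all that is in view belongs to the job. What is shaped like the part that bears carton1_mid but purple or yellow is not meant. What is shaped like the part that bears carton2_mid but purple is not meant.

How it is judged (in metres and radians):
On the way, in this order (a step that is already met when the one before it is completed fails the run):
1. a lid has dropped level into the thread entries of its neck, not yet screwed down (((horizontal distance between bar_red and rim_red below 0.006 m and angle between bar_red's own z axis and vertical below 0.08 rad and z of bar_red in the frame of rim_red between 0.031 and 0.0355 m) or (horizontal distance between bar_blue and rim_blue below 0.006 m and angle between bar_blue's own z axis and vertical below 0.08 rad and z of bar_blue in the frame of rim_blue between 0.031 and 0.0355 m))).
2. both lids are screwed fully home, each on its own canister, and let go (horizontal distance between bar_red and rim_red below 0.006 m and angle between each of bar_red, bar_blue's own z axis and vertical below 0.08 rad and z of bar_red in the frame of rim_red between 0.025 and 0.0307 m and horizontal distance between bar_blue and rim_blue below 0.006 m and z of bar_blue in the frame of rim_blue between 0.025 and 0.0307 m and contact force between the fingers and lid_red below 0.3 N and contact force between the fingers and lid_blue below 0.3 N), for 0.3 s.
At the end, for the whole second after the job is handed in: Each lid level on its canister, within 6 mm of its axis, bar point at most 30.7 mm above the rim. Every carton level and still in its place of the stack centred on the board (26 mm gap, layers 1 and 3 along the long side, 2 crosswise), within 12 mm across, 15 along, 10 up and 0.15 rad (horizontal distance between bar_red and rim_red below 0.006 m and angle between each of bar_red, bar_blue's own z axis and vertical below 0.08 rad and z of bar_red in the frame of rim_red between 0.025 and 0.0307 m and horizontal distance between bar_blue and rim_blue below 0.006 m and z of bar_blue in the frame of rim_blue between 0.025 and 0.0307 m and ((x of carton1_mid in the frame of board_top between -0.0475 and -0.0235 m and y of carton1_mid in the frame of board_top between -0.015 and 0.015 m and z of carton1_mid in the frame of board_top between 0.011 and 0.031 m and angle between the x axis of carton1_mid and the y axis of board_top, either way round below 0.15 rad) or (x of carton1_mid in the frame of board_top between 0.0235 and 0.0475 m and y of carton1_mid in the frame of board_top between -0.015 and 0.015 m and z of carton1_mid in the frame of board_top between 0.011 and 0.031 m and angle between the x axis of carton1_mid and the y axis of board_top, either way round below 0.15 rad) or (y of carton1_mid in the frame of board_top between -0.0475 and -0.0235 m and x of carton1_mid in the frame of board_top between -0.015 and 0.015 m and z of carton1_mid in the frame of board_top between 0.053 and 0.073 m and angle between the x axis of carton1_mid and the x axis of board_top, either way round below 0.15 rad) or (y of carton1_mid in the frame of board_top between 0.0235 and 0.0475 m and x of carton1_mid in the frame of board_top between -0.015 and 0.015 m and z of carton1_mid in the frame of board_top between 0.053 and 0.073 m and angle between the x axis of carton1_mid and the x axis of board_top, either way round below 0.15 rad) or (x of carton1_mid in the frame of board_top between -0.0475 and -0.0235 m and y of carton1_mid in the frame of board_top between -0.015 and 0.015 m and z of carton1_mid in the frame of board_top between 0.095 and 0.115 m and angle between the x axis of carton1_mid and the y axis of board_top, either way round below 0.15 rad) or (x of carton1_mid in the frame of board_top between 0.0235 and 0.0475 m and y of carton1_mid in the frame of board_top between -0.015 and 0.015 m and z of carton1_mid in the frame of board_top between 0.095 and 0.115 m and angle between the x axis of carton1_mid and the y axis of board_top, either way round below 0.15 rad)) and ((x of carton2_mid in the frame of board_top between -0.0475 and -0.0235 m and y of carton2_mid in the frame of board_top between -0.015 and 0.015 m and z of carton2_mid in the frame of board_top between 0.011 and 0.031 m and angle between the x axis of carton2_mid and the y axis of board_top, either way round below 0.15 rad) or (x of carton2_mid in the frame of board_top between 0.0235 and 0.0475 m and y of carton2_mid in the frame of board_top between -0.015 and 0.015 m and z of carton2_mid in the frame of board_top between 0.011 and 0.031 m and angle between the x axis of carton2_mid and the y axis of board_top, either way round below 0.15 rad) or (y of carton2_mid in the frame of board_top between -0.0475 and -0.0235 m and x of carton2_mid in the frame of board_top between -0.015 and 0.015 m and z of carton2_mid in the frame of board_top between 0.053 and 0.073 m and angle between the x axis of carton2_mid and the x axis of board_top, either way round below 0.15 rad) or (y of carton2_mid in the frame of board_top between 0.0235 and 0.0475 m and x of carton2_mid in the frame of board_top between -0.015 and 0.015 m and z of carton2_mid in the frame of board_top between 0.053 and 0.073 m and angle between the x axis of carton2_mid and the x axis of board_top, either way round below 0.15 rad) or (x of carton2_mid in the frame of board_top between -0.0475 and -0.0235 m and y of carton2_mid in the frame of board_top between -0.015 and 0.015 m and z of carton2_mid in the frame of board_top between 0.095 and 0.115 m and angle between the x axis of carton2_mid and the y axis of board_top, either way round below 0.15 rad) or (x of carton2_mid in the frame of board_top between 0.0235 and 0.0475 m and y of carton2_mid in the frame of board_top between -0.015 and 0.015 m and z of carton2_mid in the frame of board_top between 0.095 and 0.115 m and angle between the x axis of carton2_mid and the y axis of board_top, either way round below 0.15 rad)) and ((x of carton3_mid in the frame of board_top between -0.0475 and -0.0235 m and y of carton3_mid in the frame of board_top between -0.015 and 0.015 m and z of carton3_mid in the frame of board_top between 0.011 and 0.031 m and angle between the x axis of carton3_mid and the y axis of board_top, either way round below 0.15 rad) or (x of carton3_mid in the frame of board_top between 0.0235 and 0.0475 m and y of carton3_mid in the frame of board_top between -0.015 and 0.015 m and z of carton3_mid in the frame of board_top between 0.011 and 0.031 m and angle between the x axis of carton3_mid and the y axis of board_top, either way round below 0.15 rad) or (y of carton3_mid in the frame of board_top between -0.0475 and -0.0235 m and x of carton3_mid in the frame of board_top between -0.015 and 0.015 m and z of carton3_mid in the frame of board_top between 0.053 and 0.073 m and angle between the x axis of carton3_mid and the x axis of board_top, either way round below 0.15 rad) or (y of carton3_mid in the frame of board_top between 0.0235 and 0.0475 m and x of carton3_mid in the frame of board_top between -0.015 and 0.015 m and z of carton3_mid in the frame of board_top between 0.053 and 0.073 m and angle between the x axis of carton3_mid and the x axis of board_top, either way round below 0.15 rad) or (x of carton3_mid in the frame of board_top between -0.0475 and -0.0235 m and y of carton3_mid in the frame of board_top between -0.015 and 0.015 m and z of carton3_mid in the frame of board_top between 0.095 and 0.115 m and angle between the x axis of carton3_mid and the y axis of board_top, either way round below 0.15 rad) or (x of carton3_mid in the frame of board_top between 0.0235 and 0.0475 m and y of carton3_mid in the frame of board_top between -0.015 and 0.015 m and z of carton3_mid in the frame of board_top between 0.095 and 0.115 m and angle between the x axis of carton3_mid and the y axis of board_top, either way round below 0.15 rad)) and ((x of carton4_mid in the frame of board_top between -0.0475 and -0.0235 m and y of carton4_mid in the frame of board_top between -0.015 and 0.015 m and z of carton4_mid in the frame of board_top between 0.011 and 0.031 m and angle between the x axis of carton4_mid and the y axis of board_top, either way round below 0.15 rad) or (x of carton4_mid in the frame of board_top between 0.0235 and 0.0475 m and y of carton4_mid in the frame of board_top between -0.015 and 0.015 m and z of carton4_mid in the frame of board_top between 0.011 and 0.031 m and angle between the x axis of carton4_mid and the y axis of board_top, either way round below 0.15 rad) or (y of carton4_mid in the frame of board_top between -0.0475 and -0.0235 m and x of carton4_mid in the frame of board_top between -0.015 and 0.015 m and z of carton4_mid in the frame of board_top between 0.053 and 0.073 m and angle between the x axis of carton4_mid and the x axis of board_top, either way round below 0.15 rad) or (y of carton4_mid in the frame of board_top between 0.0235 and 0.0475 m and x of carton4_mid in the frame of board_top between -0.015 and 0.015 m and z of carton4_mid in the frame of board_top between 0.053 and 0.073 m and angle between the x axis of carton4_mid and the x axis of board_top, either way round below 0.15 rad) or (x of carton4_mid in the frame of board_top between -0.0475 and -0.0235 m and y of carton4_mid in the frame of board_top between -0.015 and 0.015 m and z of carton4_mid in the frame of board_top between 0.095 and 0.115 m and angle between the x axis of carton4_mid and the y axis of board_top, either way round below 0.15 rad) or (x of carton4_mid in the frame of board_top between 0.0235 and 0.0475 m and y of carton4_mid in the frame of board_top between -0.015 and 0.015 m and z of carton4_mid in the frame of board_top between 0.095 and 0.115 m and angle between the x axis of carton4_mid and the y axis of board_top, either way round below 0.15 rad)) and ((x of carton5_mid in the frame of board_top between -0.0475 and -0.0235 m and y of carton5_mid in the frame of board_top between -0.015 and 0.015 m and z of carton5_mid in the frame of board_top between 0.011 and 0.031 m and angle between the x axis of carton5_mid and the y axis of board_top, either way round below 0.15 rad) or (x of carton5_mid in the frame of board_top between 0.0235 and 0.0475 m and y of carton5_mid in the frame of board_top between -0.015 and 0.015 m and z of carton5_mid in the frame of board_top between 0.011 and 0.031 m and angle between the x axis of carton5_mid and the y axis of board_top, either way round below 0.15 rad) or (y of carton5_mid in the frame of board_top between -0.0475 and -0.0235 m and x of carton5_mid in the frame of board_top between -0.015 and 0.015 m and z of carton5_mid in the frame of board_top between 0.053 and 0.073 m and angle between the x axis of carton5_mid and the x axis of board_top, either way round below 0.15 rad) or (y of carton5_mid in the frame of board_top between 0.0235 and 0.0475 m and x of carton5_mid in the frame of board_top between -0.015 and 0.015 m and z of carton5_mid in the frame of board_top between 0.053 and 0.073 m and angle between the x axis of carton5_mid and the x axis of board_top, either way round below 0.15 rad) or (x of carton5_mid in the frame of board_top between -0.0475 and -0.0235 m and y of carton5_mid in the frame of board_top between -0.015 and 0.015 m and z of carton5_mid in the frame of board_top between 0.095 and 0.115 m and angle between the x axis of carton5_mid and the y axis of board_top, either way round below 0.15 rad) or (x of carton5_mid in the frame of board_top between 0.0235 and 0.0475 m and y of carton5_mid in the frame of board_top between -0.015 and 0.015 m and z of carton5_mid in the frame of board_top between 0.095 and 0.115 m and angle between the x axis of carton5_mid and the y axis of board_top, either way round below 0.15 rad)) and linear speed of each of carton1, carton2, carton3, carton4, carton5 below 0.02 m/s); the robot touches nothing.
It fails at once if one of the bystanders is knocked over (angle between any of measure, tin, stapler's own z axis and vertical above 0.6 rad).
It fails at once if one of the bystanders is shoved more than 80 mm away (distance of any of measure, tin, stapler from where it was at the start of the episode above 0.08 m).
Of carton1, carton2, carton3, carton4, carton5 only 3 to 5 are there at a start; the rules pass over those that are not, and their reading is None.
At some moment in a run one of carton1, carton2, carton3, carton4, carton5 may be knocked a few centimetres aside while the robot is not near it.
It also fails if it takes over 208 s, if anything falls off the work surface, if the arm or the gripper's body presses on something with over 40 N, if the wrist force passes 120 N, or if a joint passes its speed limit or range.

## Working session

There is one attempt and no reset: what is moved stays moved. The work goes in short steps, Python scripts to look and compute and a shell command to move; the robot and the scene stay as the last step left them, time stands still between calls to the robot, and variables do not carry over. Pictures are saved under pics/ and viewed, at most 14 in all, crops included, and the job is handed in when it is done.

```bash
mkdir -p pics
python3 - <<'E'
from plant import get_obs,cams
import cv2
for n in("scene","top"):
    d=cams.capture(n); cv2.imwrite(f"pics/{n}0.png",cv2.resize(d["color"][:,:,::-1],(800,600),interpolation=cv2.INTER_CUBIC)); cv2.imwrite(f"{n}0raw.png",d["color"][:,:,::-1])
    print(n,d["K"],d["R"],d["t"])
print(get_obs())
E
```

```text
scene [[389.84099319   0.         280.42543604]
 [  0.         389.84099319 199.03582593]
 [  0.           0.           1.        ]] [[-0.1948817   0.98077041  0.01051313]
 [ 0.61327188  0.13020977 -0.77906548]
 [-0.76545328 -0.14537819 -0.62685441]] [ 100.38003095 -177.99403737 1532.8834128 ]
top [[468.42460265   0.         279.83296574]
 [  0.         468.42460265 210.8322986 ]
 [  0.           0.           1.        ]] [[-4.53003958e-04 -9.99999888e-01 -1.40060220e-04]
 [-9.93414163e-01  4.66068399e-04 -1.14577851e-01]
 [ 1.14577904e-01  8.72335861e-05 -9.93414262e-01]] [ -26.6889223   424.48268276 1186.15339306]
{'time': 0.1, 'joint_positions': array([ 9.92997670e-01,  3.42623117e-01,  1.52488202e+00,  1.73519132e-05,
        1.27539001e+00, -1.46039922e-01]), 'dq': array([ 6.79907294e-04, -3.29710425e-04, -2.64396130e-03,  5.74957755e-05,
       -9.79214797e-04, -7.28922925e-05]), 'tau': array([ 2.66957788e-03, -4.32002664e+01, -2.44694728e+01,  7.21178809e-02,
        5.26302529e-02, -7.63397793e-05]), 'tool_pos': array([219.51190956, 476.55045606, 240.14375351]), 'tcp_rot': array([-3.14030644e+00, -2.05957926e-04,  2.70982872e+00]), 'contact_force': array([ 0.8957956 ,  0.02448915, -1.15699266]), 'moment': array([ 0.00152047, -0.03036769,  0.01047989]), 'finger_force': 0.0, 'grip_width': 91.60103623711092}
```

View pics/scene0.png

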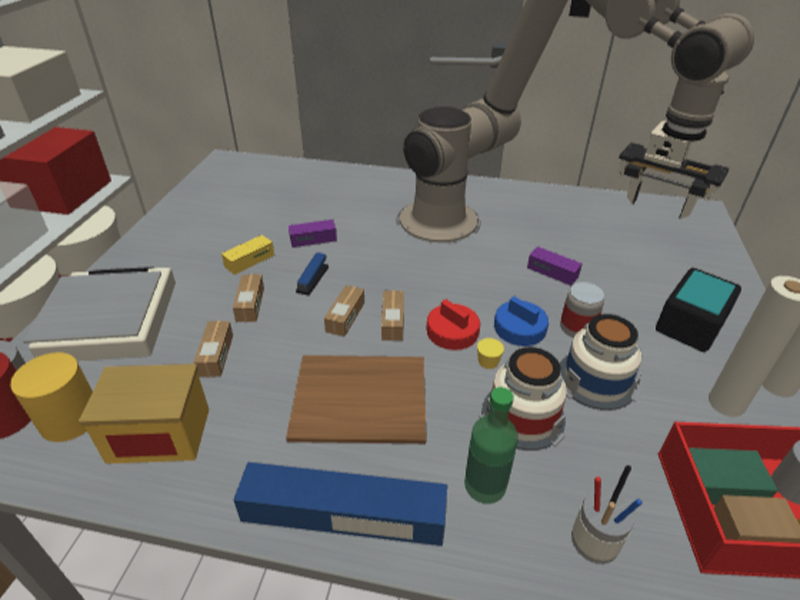

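View pics/top0.png

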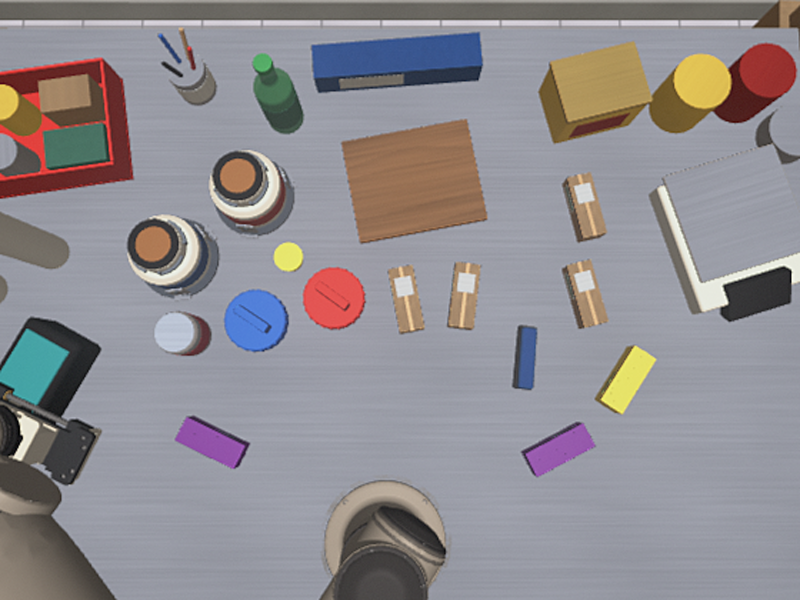

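The scene shows four cartons (top px about (405,298), (464,295), (584,206), (585,294)). The board is at (414,181), the red lid at (334,298) and the blue lid at (256,320). The red canister neck is at (240,178) and the blue one at (155,244). The cup, tin and stapler are the bystanders.

```bash
cat > h.py <<'E'
import numpy as np,cv2
from scipy.optimize import least_squares
from plant import get_obs,cams
def ray(d,uv,z):
    uv=np.atleast_2d(uv).astype(float); K,R,t=d["K"],d["R"],d["t"]
    c=-R.T@t; v=np.c_[(uv-[K[0,2],K[1,2]])/[K[0,0],K[1,1]],np.ones(len(uv))]@R
    return c+v*((z-c[2])/v[:,2])[:,None]
def proj(d,X):
    p=np.atleast_2d(X)@d["R"].T+d["t"]; return p[:,:2]/p[:,2:]*[d["K"][0,0],d["K"][1,1]]+d["K"][:2,2]
def blobs(m,amin=30):
    n,l,s,c=cv2.connectedComponentsWithStats(m.astype(np.uint8)); return [((l==i),s[i],c[i]) for i in range(1,n) if s[i,4]>=amin]
def contour(m,up=4):
    m=cv2.resize(m.astype(np.float32),None,fx=up,fy=up,interpolation=cv2.INTER_LINEAR)>.5
    c=max(cv2.findContours(m.astype(np.uint8),0,1)[0],key=len)[:,0,:]; return (c+.5)/up-.5
def circ(P):
    f=lambda p:np.hypot(P[:,0]-p[0],P[:,1]-p[1])-p[2]
    return least_squares(f,[*P[:,:2].mean(0),40],loss='soft_l1',f_scale=1.).x
def hsv(d): return [x.astype(int) for x in cv2.split(cv2.cvtColor(d["color"],cv2.COLOR_RGB2HSV))]
E
python3 - <<'E'
from h import *
d=cams.capture("top"); H,S,V=hsv(d); img=d["color"]
def px(x,y): return img[int(y*.7),int(x*.7)], (H[int(y*.7),int(x*.7)],S[int(y*.7),int(x*.7)],V[int(y*.7),int(x*.7)])
for n,p in dict(cart=(400,320),cartside=(408,270),label=(403,287),board=(400,180),seal=(220,178),tea=(240,178),red=(315,290),redbar=(330,296),blue=(240,310),bluebar=(250,318),table=(500,250),tin=(180,333),cup=(288,256)).items(): print(n,*px(*p))
cv2.imwrite("pics/crop1.png",cv2.resize(img[95:260,80:280,::-1],(800,660),interpolation=cv2.INTER_CUBIC)[:600])
E
```

```text
cart [164 136 107] (np.int64(15), np.int64(89), np.int64(164))
cartside [170 140 110] (np.int64(15), np.int64(90), np.int64(170))
label [213 213 213] (np.int64(0), np.int64(0), np.int64(213))
board [153 114  84] (np.int64(13), np.int64(115), np.int64(153))
seal [164 114  81] (np.int64(12), np.int64(129), np.int64(164))
tea [177 123  86] (np.int64(12), np.int64(131), np.int64(177))
red [226  84  82] (np.int64(0), np.int64(162), np.int64(226))
redbar [232  85  82] (np.int64(1), np.int64(165), np.int64(232))
blue [ 81 127 217] (np.int64(110), np.int64(160), np.int64(217))
bluebar [ 81 128 217] (np.int64(110), np.int64(160), np.int64(217))
table [156 159 168] (np.int64(113), np.int64(18), np.int64(168))
tin [189 198 213] (np.int64(109), np.int64(29), np.int64(213))
cup [231 231 109] (np.int64(30), np.int64(135), np.int64(231))
```

View pics/crop1.png

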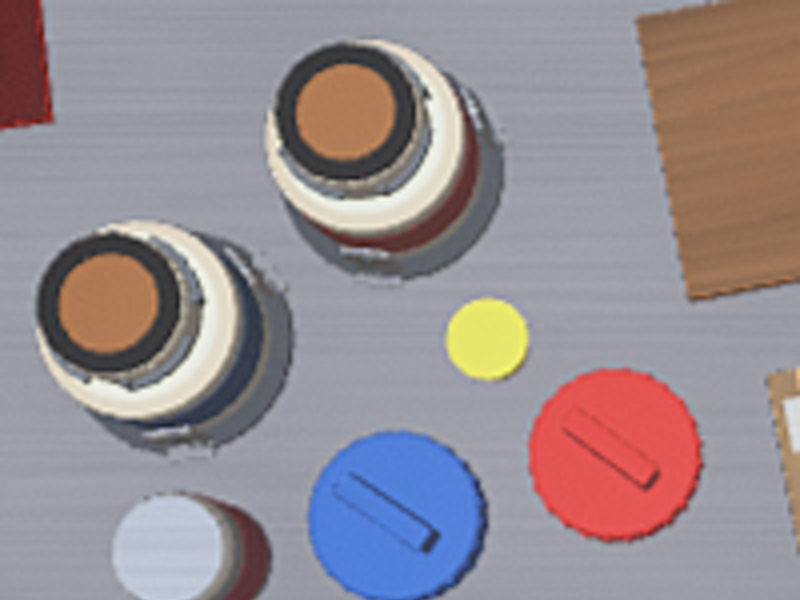

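The crop shows the necks at about (345,110) and (108,303). Both grip bars run down-right at roughly 34° in the image. Next I'll fit the numbers.

Run:
```python
from h import *
d=cams.capture("top"); H,S,V=hsv(d); img=d["color"].astype(int)
# seals: dark ring
for n,p in dict(red=(240,178),blue=(155,244)).items():
    c=np.array(p)*.7; yy,xx=np.mgrid[:420,:560]
    near=(np.hypot(xx-c[0],yy-c[1])<25)
    tea=(S>100)&(abs(H-12)<5)&near
    seal=(V<75)&near
    b=max(blobs(seal|tea),key=lambda b:b[1][4])[0]
    print("rim",n,circ(ray(d,contour(b),135)).round(1), "tea",circ(ray(d,contour(tea),135)).round(1))
for n,h in dict(red=0,blue=110).items():
    m=(S>100)&((abs(H-h)<6)|((h==0)&(H>174)))&(V>150)
    c=dict(red=(334,298),blue=(256,320))[n]; c=np.array(c)*.7; yy,xx=np.mgrid[:420,:560]; near=np.hypot(xx-c[0],yy-c[1])<24
    ch=img[:,:,0] if n=="red" else img[:,:,2]
    m=near&(S>120); b=max(blobs(m),key=lambda b:b[1][4])[0]
    print("lid",n,circ(ray(d,contour(b),30)).round(1))
    med=np.median(ch[b]); lo=(np.hypot(xx-c[0],yy-c[1])<17)&(ch<med-12)
    P=np.argwhere(lo)[:,::-1]; W=ray(d,P,55)[:,:2]; w=(med-ch[lo]).astype(float)
    l=cv2.fitLine(W.astype(np.float32),cv2.DIST_HUBER,0,.01,.01).ravel()
    print(" bar dark px",len(P),"yaw",np.degrees(np.arctan2(l[1],l[0])).round(1),"pt",l[2:].round(1))
# board & cartons
m=(H>8)&(H<22)&(S>60)
for b,s,c in blobs(m|((S<12)&(V>200)),100):
    P=ray(d,contour(b),20 if s[4]>3000 else 42)[:,:2].astype(np.float32)
    r=cv2.minAreaRect(P); bx=cv2.boxPoints(r); e=max([bx[1]-bx[0],bx[2]-bx[1]],key=np.linalg.norm)
    print((c/.7).round(0),s[4],np.round(r[0],1),np.round(r[1],1),"yaw",np.degrees(np.arctan2(e[1],e[0])).round(1))
for n,c0,z in(("cup",(288,256),42),("tin",(175,333),100)):
    pass
```

```text
rim red [624.6 245.7  41. ] tea [625.1 246.3  29.7]
rim blue [508.4 383.   41.2] tea [508.8 383.5  29.5]
lid red [430.8  92.8  54.9]
 bar dark px 65 yaw 58.0 pt [425.  94.]
lid blue [390.1 232.2  55.4]
 bar dark px 89 yaw 52.3 pt [393.1 227. ]
[782.  15.] 447 [ 966.3 -733.7] [84.7 58.5] yaw 86.1
[173.  23.] 111 [947.3 399.1] [106.5   7.8] yaw 90.0
[232.  23.] 109 [948.6 288.1] [103.8  10.6] yaw 90.0
[290.  23.] 106 [947.1 177.1] [106.4   7.8] yaw 90.0
[353.  23.] 106 [947.1  64.7] [106.4   7.8] yaw 90.0
[411.  23.] 115 [948.4 -47.6] [106.3  10.6] yaw 90.0
[470.  23.] 116 [ 948.4 -158.7] [103.8  10.6] yaw 90.0
[530.  23.] 116 [ 946.9 -269.7] [106.4   7.8] yaw 90.0
[589.  23.] 112 [ 946.8 -382. ] [106.3   7.8] yaw 90.0
[649.  23.] 116 [ 946.8 -494.3] [106.6   7.8] yaw 90.0
[709.  23.] 112 [ 946.7 -605.3] [104.    7.8] yaw 90.0
[611.  93.] 4659 [ 829.8 -471.3] [186.6 367.6] yaw -85.2
[ 59. 104.] 1777 [788.5 617.3] [101.6 193.8] yaw -79.6
[413. 181.] 6468 [651.2 -52.3] [198.  240.8] yaw -79.2
[237. 175.] 496 [652.9 269.3] [66.5 64.5] yaw 1.4
[585. 208.] 814 [ 596.  -360.9] [121.9  56.9] yaw 13.6
[702. 270.] 569 [ 510.6 -547.2] [228.  120.1] yaw 46.8
[152. 243.] 516 [527.3 418.9] [65.6 66.6] yaw -43.4
[586. 295.] 813 [ 436.7 -356.5] [117.7  55.1] yaw 13.8
[463. 296.] 771 [ 433.5 -140.8] [ 46.8 119.7] yaw -7.1
[406. 299.] 754 [427.2 -37.4] [118.1  46.3] yaw 10.6
```

```bash
cat >> h.py <<'E'
def boxc(x,y,a,L,W,z0,z1):
    c,s=np.cos(a),np.sin(a); return np.array([[x+c*i*L/2-s*j*W/2,y+s*i*L/2+c*j*W/2,z] for z in(z0,z1) for i,j in((-1,-1),(1,-1),(1,1),(-1,1))])
def cyl(x,y,r,z0,z1):
    t=np.linspace(0,2*np.pi,60); return np.vstack([np.c_[x+r*np.cos(t),y+r*np.sin(t),0*t+z] for z in(z0,z1)])
def hullres(d,X,C):
    h=cv2.convexHull(proj(d,X).astype(np.float32)); return np.array([cv2.pointPolygonTest(h,(float(u),float(v)),True) for u,v in C])
def fit(d,m,model,p0):
    C=contour(m); C=C[::max(1,len(C)//120)]
    r=least_squares(lambda p:hullres(d,model(p),C),p0,x_scale=[10,10,.1][:len(p0)],diff_step=1e-3,loss='soft_l1',f_scale=.5); return r.x,np.sqrt(np.mean(r.fun**2))
def cartmask(d,x,y,z=21):
    H,S,V=hsv(d); u,v=proj(d,[x,y,z])[0]; yy,xx=np.mgrid[:420,:560]
    m=(((H>8)&(H<24)&(S>60))|((S<12)&(V>185)))&(np.hypot(xx-u,yy-v)<40)
    bs=blobs(m,60); return min(bs,key=lambda b:np.hypot(*(b[2]-[u,v])))[0]
E
python3 - <<'E'
from h import *
D={n:cams.capture(n) for n in("top","scene")}
for x,y,a in((596,-361,13.6),(437,-357,13.8),(433,-141,-7),(427,-37,10.6)):
    for n,d in D.items():
        try:
            p,r=fit(d,cartmask(d,x,y),lambda p:boxc(*p,116,45,0,42),[x,y,np.radians(a)]); print(n,p[:2].round(1),np.degrees(p[2]).round(1),r.round(2))
        except Exception as e: print(n,e)
yy,xx=np.mgrid[:420,:560]
for n,x,y in(("red",431,93),("blue",390,232)):
  for k,d in D.items():
    H,S,V=hsv(d); u,v=proj(d,[x,y,25])[0]
    m=((abs(H-110)<8) if n=="blue" else ((H<5)|(H>173)))&(S>90)&(np.hypot(xx-u,yy-v)<27)
    b=max(blobs(m,60),key=lambda b:b[1][4])[0]
    if k=="top": p,r=fit(d,b,lambda p:cyl(*p,55,0,34),[x,y]); q=p
    else:
      best=min((fit(d,b,lambda p:cyl(*p,55,0,34),[x,y]),),key=lambda t:t[1]); p,r=best
    print(n,k,p.round(1),r.round(2))
    if k=="top":
      ch=d["color"][:,:,0 if n=="red" else 2].astype(float); reg=np.hypot(xx-u,yy-v)<16
      med=np.median(ch[reg]); dark=np.clip(med-ch,0,None)
      def score(t):
        X=boxc(*t[:2],np.radians(t[2]),66,16,34,68); f=8
        A=np.zeros((420*f,560*f),np.uint8); P=lambda X:((proj(d,X)+.5)*f).round().astype(np.int32)
        cv2.fillConvexPoly(A,cv2.convexHull(P(X)),255); cv2.fillConvexPoly(A,P(X[4:]),0)
        A=cv2.resize(A,(560,420),interpolation=cv2.INTER_AREA); return np.corrcoef(A[reg],dark[reg])[0,1]
      best=max((score((p[0]+i,p[1]+j,a)),i,j,a) for i in(-2,0,2) for j in(-2,0,2) for a in range(46,66,2)); print("  bar",np.round(best,2))
m=[b for b in blobs((lambda H,S,V:(H>8)&(H<22)&(S>60))(*hsv(D["top"])),3000) if 6000<b[1][4]<7000][0][0]
p,r=fit(D["top"],m,lambda p:boxc(*p,196,240,0,20),[651,-52,np.radians(10.8)]);print("board",p[:2].round(1),np.degrees(p[2]).round(1),r.round(2))
d=D["scene"];H,S,V=hsv(d)
for n,x,y in(("red",625,246),("blue",508.5,383)):
    u,v=proj(d,[x,y,135])[0]; near=np.hypot(xx-u,yy-v)<20
    tea=(S>100)&(abs(H-12)<6)&near; b=max(blobs((tea|((V<75)&near)),50),key=lambda b:b[1][4])[0]
    print("rim scene",n,circ(ray(d,contour(b),135)).round(1),circ(ray(d,contour(tea),135)).round(1))
for n,(x,y,r,z) in dict(cup=(490,170,26,42),tin=(390,330,37,100)).items():
    pass
print(ray(D["top"],np.array([[288,256]])*.7,42),ray(D["top"],np.array([[175,332]])*.7,100),ray(D["top"],np.array([[525,357]])*.7,40))
E
```

```text
top [ 600.5 -367.9] 9.0 1.61
scene [ 642.6 -370. ] -7.6 4.83
top [ 438.3 -363.1] 13.4 1.63
scene [ 437.4 -361.5] 15.8 1.16
top [ 435.  -142.3] -7.7 0.67
scene [ 433.4 -141.6] -6.3 1.4
top [428.6 -37.3] 10.5 0.49
scene [427.5 -36.2] 10.4 0.5
red top [431.7  93.5] 0.36
  bar [ 0.91  0.    0.   54.  ]
red scene [431.9  95.2] 0.7
blue top [390.7 234. ] 0.42
  bar [ 0.94  0.    0.   56.  ]
blue scene [390.7 235.7] 0.66
board [653.2 -52.1] 10.9 0.79
rim scene red [629.3 248.3  42.7] [628.2 248.5  29.8]
rim scene blue [512.6 385.2  42.7] [511.3 385.7  29.9]
[[504.25738355 173.86338954  42.        ]] [[363.62393584 352.17137963 100.        ]] [[ 323.21179813 -248.32299687   40.        ]]
```

```bash
cat > go.py <<'E'
import sys,numpy as np
from plant import get_obs
def go(x,y,z,yaw):
    o=get_obs(); p=o["tool_pos"]; c=np.degrees(o["tcp_rot"][2]); s=(c-yaw+180)%360-180
    def ax(a): a=np.radians(a); dx,dy=x-p[0],y-p[1]; return np.round([dx*np.cos(a)+dy*np.sin(a), dx*np.sin(a)-dy*np.cos(a), p[2]-z],1)
    print("t",o["time"],"at",p.round(1),c.round(1),"spin",round(s,1),"mm before spin",ax(c),"after",ax(yaw),"F",o["contact_force"].round(1),"M",o["moment"].round(2),"w",round(o["grip_width"],1),"ff",o["finger_force"],"j6",round(np.degrees(o["joint_positions"][5])))
go(*map(float,sys.argv[1:5]))
E
python3 go.py 431.8 94.3 120 54.5
```

```text
t 0.3 at [219.6 476.7 240.5] 155.3 spin 100.8 mm before spin [-352.7 -258.6  120.5] after [-188.1  394.8  120.5] F [-1.2  0.2  0.1] M [0.02 0.   0.01] w 91.9 ff 0.0 j6 -8
```

```bash
python3 -m creep '[{"tx":-0.039,"ty":-0.0287},{"tx":-0.039,"ty":-0.0287},{"tx":-0.039,"ty":-0.0287},{"tx":-0.039,"ty":-0.0287},{"tx":-0.039,"ty":-0.0287}]'
python3 -m creep '[{"tx":-0.039,"ty":-0.0287},{"tx":-0.039,"ty":-0.0287},{"tx":-0.039,"ty":-0.0287},{"tx":-0.039,"ty":-0.0287},{"spin":10.1}]'
python3 -m creep '[{"spin":10.1,"tz":0.024},{"spin":10.1,"tz":0.024},{"spin":10.1,"tz":0.024},{"spin":10.1},{"spin":10.1}]'
python3 -m creep '[{"spin":10.1},{"spin":10.1},{"spin":10.1},{"spin":10.1},{}]'
python3 go.py 431.8 94.3 120 54.5
```

```text
t 0.3 at [219.6 476.7 240.5] 155.3 spin 100.8 mm before spin [-352.7 -258.6  120.5] after [-188.1  394.8  120.5] F [-1.2  0.2  0.1] M [0.02 0.   0.01] w 91.9 ff 0.0 j6 -8invalid input at $[0]: expected keys hand, tx, ty, tz, spin
invalid input at $[0]: expected keys hand, tx, ty, tz, spin
invalid input at $[0]: expected keys hand, tx, ty, tz, spin
invalid input at $[0]: expected keys hand, tx, ty, tz, spin
```

```bash
python3 -m creep '[{"hand":1,"tx":-0.044,"ty":-0.0323,"tz":0,"spin":0},{"hand":1,"tx":-0.044,"ty":-0.0323,"tz":0,"spin":0},{"hand":1,"tx":-0.044,"ty":-0.0323,"tz":0,"spin":0},{"hand":1,"tx":-0.044,"ty":-0.0323,"tz":0,"spin":0},{"hand":1,"tx":-0.044,"ty":-0.0323,"tz":0,"spin":0}]'
python3 -m creep '[{"hand":1,"tx":-0.044,"ty":-0.0323,"tz":0,"spin":0},{"hand":1,"tx":-0.044,"ty":-0.0323,"tz":0,"spin":0},{"hand":1,"tx":-0.044,"ty":-0.0323,"tz":0,"spin":0},{"hand":1,"tx":0,"ty":0,"tz":0.02,"spin":10},{"hand":1,"tx":0,"ty":0,"tz":0.02,"spin":10}]'
python3 -m creep '[{"hand":1,"tx":0,"ty":0,"tz":0.02,"spin":10},{"hand":1,"tx":0,"ty":0,"tz":0.02,"spin":10},{"hand":1,"tx":0,"ty":0,"tz":0.02,"spin":10},{"hand":1,"tx":0,"ty":0,"tz":0.02,"spin":10},{"hand":1,"tx":0,"ty":0,"tz":0,"spin":10}]'
python3 -m creep '[{"hand":1,"tx":0,"ty":0,"tz":0,"spin":10},{"hand":1,"tx":0,"ty":0,"tz":0,"spin":10},{"hand":1,"tx":0,"ty":0,"tz":0,"spin":10},{"hand":1,"tx":0,"ty":0,"tz":0,"spin":0}]'
python3 go.py 431.8 94.3 120 54.5
```

```text
time: 0.92
tool_pos: [352.5, 236.6, 240.9]
tcp_rot: [3.141, 0.0, 2.71]
contact_force: [-0.4, 0.5, -0.2]
grip_width: 91.9
finger_force: 0.0
time: 1.55
tool_pos: [431.6, 94.0, 200.2]
tcp_rot: [3.141, 0.0, 2.353]
contact_force: [0.1, -1.2, 0.3]
grip_width: 91.3
finger_force: 0.0
time: 2.17
tool_pos: [430.3, 94.8, 119.4]
tcp_rot: [-3.139, 0.0, 1.482]
contact_force: [0.3, -0.4, 1.1]
grip_width: 91.9
finger_force: 0.0
time: 2.68
tool_pos: [431.3, 94.8, 120.7]
tcp_rot: [3.142, -0.0, 0.966]
contact_force: [0.2, 0.2, -0.0]
grip_width: 91.8
finger_force: 0.0
t 2.675 at [431.3  94.8 120.7] 55.4 spin 0.9 mm before spin [-0.2  0.7  0.7] after [-0.2  0.7  0.7] F [ 0.2  0.2 -0. ] M [-0.12  0.11 -0.  ] w 91.8 ff 0.0 j6 37
```

```bash
python3 -m creep '[{"hand":1,"tx":0,"ty":0.0005,"tz":0.03,"spin":0.9},{"hand":1,"tx":0,"ty":0,"tz":0.026,"spin":0},{"hand":1,"tx":0,"ty":0,"tz":0.012,"spin":0},{"hand":0,"tx":0,"ty":0,"tz":0,"spin":0},{"hand":0,"tx":0,"ty":0,"tz":0,"spin":0}]'
python3 -m creep '[{"hand":0,"tx":0,"ty":0,"tz":0,"spin":0},{"hand":0,"tx":0,"ty":0,"tz":0,"spin":0},{"hand":0,"tx":0,"ty":0,"tz":0,"spin":0},{"hand":0,"tx":0,"ty":0,"tz":0,"spin":0},{"hand":0,"tx":0,"ty":0,"tz":0,"spin":0}]'
python3 go.py 431.8 94.3 52 54.5
```

```text
time: 3.3
tool_pos: [432.3, 94.6, 53.4]
tcp_rot: [3.141, -0.001, 0.95]
contact_force: [0.6, 0.7, 0.1]
grip_width: 76.9
finger_force: 0.0
time: 3.92
tool_pos: [431.7, 94.6, 52.7]
tcp_rot: [-3.142, -0.0, 0.949]
contact_force: [0.6, -0.1, -0.7]
grip_width: 26.4
finger_force: 0.0
t 3.925 at [431.7  94.6  52.7] 54.4 spin -0.1 mm before spin [-0.1  0.3  0.7] after [-0.1  0.3  0.7] F [ 0.6 -0.1 -0.7] M [-0.13  0.1   0.04] w 26.4 ff 0.0 j6 38
```

```bash
python3 -m creep '[{"hand":0,"tx":0,"ty":0,"tz":0,"spin":0},{"hand":0,"tx":0,"ty":0,"tz":0,"spin":0},{"hand":0,"tx":0,"ty":0,"tz":0,"spin":0},{"hand":0,"tx":0,"ty":0,"tz":-0.01,"spin":0},{"hand":0,"tx":0,"ty":0,"tz":-0.03,"spin":0}]'
python3 -m creep '[{"hand":0,"tx":0,"ty":0,"tz":-0.04,"spin":0},{"hand":0,"tx":0,"ty":0,"tz":-0.04,"spin":0},{"hand":0,"tx":0,"ty":0,"tz":-0.035,"spin":0},{"hand":0,"tx":0,"ty":0,"tz":0,"spin":0}]'
python3 go.py 626.8 247.2 200 54.5
```

```text
time: 4.55
tool_pos: [430.6, 94.5, 92.6]
tcp_rot: [-3.139, 0.002, 0.949]
contact_force: [1.1, -0.4, -1.9]
grip_width: 15.8
finger_force: 30.0
time: 5.05
tool_pos: [432.9, 94.7, 210.5]
tcp_rot: [3.137, -0.004, 0.949]
contact_force: [0.2, 0.4, -1.8]
grip_width: 16.0
finger_force: 30.0
t 5.05 at [432.9  94.7 210.5] 54.4 spin -0.1 mm before spin [236.9  68.7  10.5] after [236.7  69.3  10.5] F [ 0.2  0.4 -1.8] M [-0.08  0.09 -0.04] w 16.0 ff 29.99738574028015 j6 38
```

```bash
python3 -m creep '[{"hand":0,"tx":0.0474,"ty":0.0138,"tz":0,"spin":0},{"hand":0,"tx":0.0474,"ty":0.0138,"tz":0,"spin":0},{"hand":0,"tx":0.0474,"ty":0.0138,"tz":0,"spin":0},{"hand":0,"tx":0.0474,"ty":0.0138,"tz":0,"spin":0},{"hand":0,"tx":0.0474,"ty":0.0138,"tz":0,"spin":0}]'
python3 -m creep '[{"hand":0,"tx":0,"ty":0,"tz":0,"spin":0},{"hand":0,"tx":0,"ty":0,"tz":0,"spin":0},{"hand":0,"tx":0,"ty":0,"tz":0,"spin":0}]'
python3 go.py 626.8 247.2 200 54.5
python3 - <<'E'
from h import *
import pickle
D={n:cams.capture(n) for n in("top","scene")}; pickle.dump(D,open("D1.pkl","wb"))
A=[]
for n,d in D.items():
    u,v=proj(d,[627,247,190])[0].astype(int); print(n,u,v); A.append(cv2.resize(d["color"][max(0,v-50):max(0,v-50)+100,u-50:u+50,::-1],(400,400),interpolation=cv2.INTER_CUBIC))
cv2.imwrite("pics/lid1.png",np.hstack(A))
E
```

```text
time: 5.68
tool_pos: [626.3, 247.8, 205.9]
tcp_rot: [-3.14, 0.002, 0.949]
contact_force: [0.8, -0.6, -1.0]
grip_width: 15.8
finger_force: 30.0
time: 6.05
tool_pos: [625.0, 246.2, 207.7]
tcp_rot: [-3.141, 0.001, 0.948]
contact_force: [0.3, 0.5, -1.6]
grip_width: 16.3
finger_force: 30.0
t 6.05 at [625.  246.2 207.7] 54.3 spin -0.2 mm before spin [1.8 0.9 7.7] after [1.8 0.9 7.7] F [ 0.3  0.5 -1.6] M [-0.05  0.09  0.03] w 16.3 ff 29.99737411737442 j6 51
top 159 114
scene 376 238
```

View pics/lid1.png

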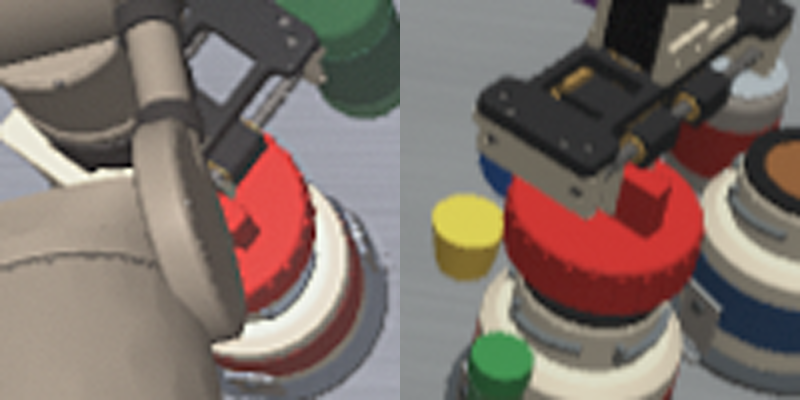

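The lid hangs above the red neck in both views. The top view is half hidden by the wrist, but the lid's lower outline is clear in the scene view. I'll use it to get the camera bias at this spot.

```bash
cat > bias.py <<'E'
from h import *
import pickle
yy,xx=np.mgrid[:420,:560]
def bias(D,n,x,y,zt):
  zb=zt+3.3-56
  for k,d in D.items():
    H,S,V=hsv(d); u,v=proj(d,[x,y,zb+17])[0]
    m=((abs(H-110)<8) if n=="blue" else ((H<5)|(H>173)))&(S>(110 if n=="red" else 130))&(np.hypot(xx-u,yy-v)<30)&(V>110)
    b=max(blobs(m,60),key=lambda b:b[1][4])[0]; C=contour(b)
    # keep points near the expected hull outline & on the side away from gripper
    e=np.abs(hullres(d,cyl(x,y,55,zb,zb+34),C)); C=C[(e<3)&((C[:,1]>v+2) if k=="scene" else (C[:,0]>u+6))]
    r=least_squares(lambda p:hullres(d,cyl(*p,55,zb,zb+34),C),[x,y],x_scale=10,diff_step=1e-3,loss='soft_l1',f_scale=.5)
    print(k,len(C),r.x.round(1),"bias",(r.x-[x,y]).round(1),np.sqrt(np.mean(r.fun**2)).round(2))
E
python3 - <<'E'
from bias import *
bias(pickle.load(open("D1.pkl","rb")),"red",625,246.2,207.7)
E
```

```text
top 281 [626.2 248.3] bias [1.2 2.1] 1.0
scene 55 [599.1 253.9] bias [-25.9   7.7] 0.46
```

Run:
```python
from bias import *
D=pickle.load(open("D1.pkl","rb")); d=D["scene"]; H,S,V=hsv(d)
u,v=proj(d,[625,246.2,172])[0]; print(u,v)
m=((H<5)|(H>173))&(S>110)&(V>100)&(abs(xx-u)<32)&(abs(yy-v)<25)
b=max(blobs(m,60),key=lambda b:b[1][4])[0]; C=contour(b); print(C.min(0),C.max(0),b.sum())
h=cv2.convexHull(proj(d,cyl(625,246.2,55,155,189)).astype(np.float32))[:,0]; print(h.min(0),h.max(0))
im=cv2.resize(d["color"][190:290,326:426,::-1],(600,600),interpolation=cv2.INTER_CUBIC)
for x,y,c in((625,246.2,(0,255,0)),):
  for z in(155,189): cv2.polylines(im,[((proj(d,cyl(x,y,55,z,z)[:60])-[326,190]+.5)*6).astype(np.int32)],True,c,1)
cv2.polylines(im,[((C-[326,190]+.5)*6).astype(np.int32)],True,(255,255,0),1)
cv2.imwrite("pics/lid1b.png",im)
```

```text
375.37633148810704 243.27259309179743
[351.625 227.625] [401.375 265.375] 1270
[350.74197 222.0513 ] [401.01062 266.06705]
```

View pics/lid1b.png

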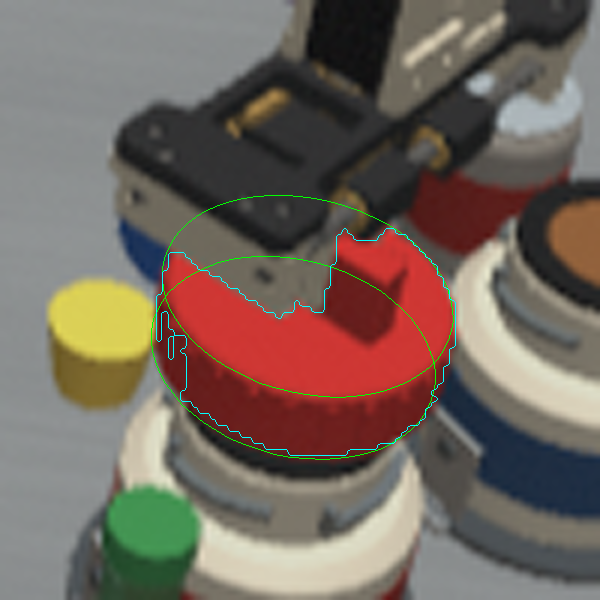

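The model outline sits about half a raw pixel left of and below the real lid. I'll fit the rim properly, with the seal as a cylinder, and the lid in the same way.

```bash
cat > rims.py <<'E'
from bias import *
def lidfit(D,n,x,y,zt,e0=2.0):
  zb=zt+3.3-56
  for k,d in D.items():
    H,S,V=hsv(d); u,v=proj(d,[x,y,zb+17])[0]
    m=((abs(H-110)<10) if n=="blue" else ((H<6)|(H>172)))&(S>120)&(V>55)&(abs(xx-u)<32)&(abs(yy-v)<26)
    b=max(blobs(m,60),key=lambda b:b[1][4])[0]; C=contour(b)
    e=np.abs(hullres(d,cyl(x,y,55,zb,zb+34),C)); C=C[e<e0]
    r=least_squares(lambda p:hullres(d,cyl(*p,55,zb,zb+34),C),[x,y],x_scale=10,diff_step=1e-3,loss='soft_l1',f_scale=.3)
    print(" lid",k,len(C),"bias",(r.x-[x,y]).round(1),np.sqrt(np.mean(r.fun**2)).round(2))
if __name__=="__main__":
  lidfit(pickle.load(open("D1.pkl","rb")),"red",625,246.2,207.7)
  D={}
  import cv2
  import copy
  base=pickle.load(open("D1.pkl","rb"))
  for k in base:
    D[k]=dict(base[k]); D[k]["color"]=cv2.imread(k+"0raw.png")[:,:,::-1].copy()
  for n,x,y in(("red",626,247),("blue",510,384)):
    for k,d in D.items():
      H,S,V=hsv(d); u,v=proj(d,[x,y,132])[0]; near=np.hypot(xx-u,yy-v)<(25 if k=="top" else 20)
      tea=(S>100)&(abs(H-12)<6)&near; b=max(blobs((tea|((V<75)&near)),50),key=lambda b:b[1][4])[0]; C=contour(b)
      for R in(41,43,44):
        r=least_squares(lambda p:hullres(d,cyl(*p,R,130,135),C),[x,y],x_scale=10,diff_step=1e-3,loss='soft_l1',f_scale=.3)
        print(n,k,"R",R,r.x.round(1),np.sqrt(np.mean(r.fun**2)).round(2))
E
python3 rims.py
```

```text
lid top 244 bias [-0.3  0.1] 0.47
 lid scene 448 bias [0.7 1.3] 0.44
red top R 41 [625.4 246.2] 0.34
red top R 43 [626.1 246.3] 1.07
red top R 44 [627.6 246.4] 1.57
red scene R 41 [627.  248.6] 0.4
red scene R 43 [626.2 248.9] 0.69
red scene R 44 [625.  248.8] 1.04
blue top R 41 [508.9 383.9] 0.29
blue top R 43 [509.1 383.9] 1.02
blue top R 44 [510. 384.] 1.47
blue scene R 41 [509.9 386.2] 0.34
blue scene R 43 [509.2 386.4] 0.7
blue scene R 44 [508.  386.4] 1.02
```

```bash
python3 go.py 626 246.7 177 54.4; python3 -m creep '[{"hand":0,"tx":0.001,"ty":0.0005,"tz":0,"spin":0},{"hand":0,"tx":0,"ty":0,"tz":0.015,"spin":0},{"hand":0,"tx":0,"ty":0,"tz":0.008,"spin":0},{"hand":0,"tx":0,"ty":0,"tz":0.007,"spin":0},{"hand":0,"tx":0,"ty":0,"tz":0,"spin":0}]'; python3 go.py 626 246.7 168 54.4
```

```text
t 6.15 at [625.4 246.3 208.4] 54.3 spin -0.1 mm before spin [ 0.7  0.3 31.4] after [ 0.7  0.3 31.4] F [-0.9  0.  -1.9] M [-0.06  0.1  -0.01] w 15.7 ff 29.997476935386658 j6 51
time: 6.78
tool_pos: [626.5, 247.4, 176.7]
tcp_rot: [-3.141, 0.001, 0.949]
contact_force: [-0.3, 0.0, -1.3]
grip_width: 16.0
finger_force: 30.0
t 6.775 at [626.5 247.4 176.7] 54.4 spin -0.0 mm before spin [-0.8  0.   8.7] after [-0.8 -0.   8.7] F [-0.3  0.  -1.3] M [-0.05  0.11  0.02] w 16.0 ff 29.99739110469818 j6 51
```

```bash
python3 -m creep '[{"hand":0,"tx":-0.0005,"ty":0,"tz":0.003,"spin":0},{"hand":0,"tx":0,"ty":0,"tz":0.002,"spin":0},{"hand":0,"tx":0,"ty":0,"tz":0,"spin":0}]'; python3 -m creep '[{"hand":0,"tx":0,"ty":0,"tz":0.0015,"spin":0},{"hand":0,"tx":0,"ty":0,"tz":0.0015,"spin":0},{"hand":0,"tx":0,"ty":0,"tz":0,"spin":0}]'; python3 go.py 626 246.7 168 54.4
```

```text
time: 7.15
tool_pos: [626.5, 247.0, 172.7]
tcp_rot: [-3.142, 0.0, 0.949]
contact_force: [-0.6, -0.1, -0.7]
grip_width: 15.6
finger_force: 30.0
time: 7.52
tool_pos: [626.4, 247.1, 169.5]
tcp_rot: [-3.141, 0.0, 0.949]
contact_force: [-0.0, -0.4, -0.5]
grip_width: 15.9
finger_force: 30.0
t 7.525 at [626.4 247.1 169.5] 54.4 spin -0.0 mm before spin [-0.5 -0.2  1.5] after [-0.5 -0.2  1.5] F [-0.  -0.4 -0.5] M [-0.11  0.09  0.03] w 15.9 ff 29.997636079788208 j6 51
```

```bash
python3 -m creep '[{"hand":0,"tx":0,"ty":0,"tz":0.001,"spin":0},{"hand":0,"tx":0,"ty":0,"tz":0.001,"spin":0},{"hand":0,"tx":0,"ty":0,"tz":0,"spin":0}]'; python3 -m creep '[{"hand":0,"tx":0,"ty":0,"tz":0.001,"spin":0},{"hand":0,"tx":0,"ty":0,"tz":0.001,"spin":0},{"hand":0,"tx":0,"ty":0,"tz":0,"spin":0}]'; python3 go.py 626 246.7 168 54.4
```

```text
time: 7.9
tool_pos: [626.7, 247.1, 169.0]
tcp_rot: [3.141, -0.001, 0.949]
contact_force: [-1.7, -0.6, 5.5]
grip_width: 15.9
finger_force: 30.0
time: 8.28
tool_pos: [626.7, 247.2, 168.8]
tcp_rot: [3.14, -0.002, 0.949]
contact_force: [-4.5, -1.6, 13.8]
grip_width: 16.1
finger_force: 30.0
t 8.275 at [626.7 247.2 168.8] 54.4 spin -0.0 mm before spin [-0.8 -0.3  0.8] after [-0.8 -0.3  0.8] F [-4.5 -1.6 13.8] M [-0.38  1.19  0.03] w 16.1 ff 30.009486079216003 j6 51
```

```bash
python3 -m creep '[{"hand":0,"tx":0,"ty":0,"tz":0,"spin":-5},{"hand":0,"tx":0,"ty":0,"tz":0,"spin":-5},{"hand":0,"tx":0,"ty":0,"tz":0,"spin":-5},{"hand":0,"tx":0,"ty":0,"tz":0,"spin":0}]'; python3 go.py 626 246.7 168 54.4; python3 -m creep '[{"hand":0,"tx":0,"ty":0,"tz":0,"spin":-5},{"hand":0,"tx":0,"ty":0,"tz":0,"spin":-5},{"hand":0,"tx":0,"ty":0,"tz":0,"spin":0}]'; python3 go.py 626 246.7 168 54.4
```

```text
time: 8.78
tool_pos: [627.6, 248.1, 169.0]
tcp_rot: [3.138, -0.004, 1.212]
contact_force: [-0.6, 1.3, 11.4]
grip_width: 15.8
finger_force: 30.1
t 8.775 at [627.6 248.1 169. ] 69.4 spin 15.0 mm before spin [-1.8 -1.   1. ] after [-2.  -0.5  1. ] F [-0.6  1.3 11.4] M [0.3  0.73 0.18] w 15.8 ff 30.056084990501404 j6 36
time: 9.15
tool_pos: [626.5, 247.1, 165.6]
tcp_rot: [-3.142, -0.0, 1.384]
contact_force: [1.5, -0.4, -0.9]
grip_width: 15.5
finger_force: 30.0
t 9.15 at [626.5 247.1 165.6] 79.3 spin 24.9 mm before spin [-0.5 -0.4 -2.4] after [-0.6 -0.2 -2.4] F [ 1.5 -0.4 -0.9] M [-0.03  0.05  0.01] w 15.5 ff 29.996888637542725 j6 26
```

```bash
python3 -m creep '[{"hand":0,"tx":0,"ty":0,"tz":0.0025,"spin":0},{"hand":0,"tx":0,"ty":0,"tz":0.0025,"spin":0},{"hand":0,"tx":0,"ty":0,"tz":0,"spin":0}]'; python3 go.py 626 246.7 168 54.4; python3 -m creep '[{"hand":0,"tx":0,"ty":0,"tz":0.001,"spin":-3},{"hand":0,"tx":0,"ty":0,"tz":0.001,"spin":-3},{"hand":0,"tx":0,"ty":0,"tz":0,"spin":0}]'; python3 go.py 626 246.7 168 54.4
```

```text
time: 9.52
tool_pos: [626.4, 247.0, 160.3]
tcp_rot: [-3.141, 0.0, 1.385]
contact_force: [-0.4, 0.3, -1.5]
grip_width: 16.1
finger_force: 30.0
t 9.525 at [626.4 247.  160.3] 79.3 spin 24.9 mm before spin [-0.4 -0.3 -7.7] after [-0.5 -0.1 -7.7] F [-0.4  0.3 -1.5] M [-0.09  0.08 -0.02] w 16.1 ff 29.99752163887024 j6 26
time: 9.9
tool_pos: [626.6, 247.3, 158.9]
tcp_rot: [3.141, -0.0, 1.489]
contact_force: [-0.6, 0.1, -0.4]
grip_width: 16.1
finger_force: 30.0
t 9.9 at [626.6 247.3 158.9] 85.3 spin 30.9 mm before spin [-0.6 -0.5 -9.1] after [-0.8 -0.1 -9.1] F [-0.6  0.1 -0.4] M [-0.01  0.1   0.03] w 16.1 ff 29.997180998325348 j6 20
```

```bash
python3 -m creep '[{"hand":0,"tx":0,"ty":0,"tz":0.001,"spin":0},{"hand":0,"tx":0,"ty":0,"tz":0,"spin":8},{"hand":0,"tx":0,"ty":0,"tz":0.0005,"spin":8},{"hand":0,"tx":0,"ty":0,"tz":0.0008,"spin":8},{"hand":0,"tx":0,"ty":0,"tz":0,"spin":0}]'; python3 go.py 626 246.7 168 54.4
```

```text
time: 10.52
tool_pos: [627.0, 247.1, 157.2]
tcp_rot: [3.14, -0.001, 1.071]
contact_force: [0.1, -0.1, 3.5]
grip_width: 16.0
finger_force: 30.0
t 10.525 at [627.  247.1 157.2] 61.4 spin 7.0 mm before spin [ -0.8  -0.7 -10.8] after [ -0.9  -0.6 -10.8] F [ 0.1 -0.1  3.5] M [-0.06  0.14 -0.05] w 16.0 ff 29.999587833881378 j6 44
```

```bash
python3 -m creep '[{"hand":0,"tx":0,"ty":0,"tz":0.0008,"spin":8},{"hand":0,"tx":0,"ty":0,"tz":0.0008,"spin":8},{"hand":0,"tx":0,"ty":0,"tz":0,"spin":0}]'; python3 go.py 626 246.7 168 54.4;  python3 -m creep '[{"hand":0,"tx":0,"ty":0,"tz":0.0005,"spin":6},{"hand":0,"tx":0,"ty":0,"tz":0,"spin":6},{"hand":0,"tx":0,"ty":0,"tz":0,"spin":0}]'; python3 go.py 626 246.7 168 54.4
```

```text
time: 10.9
tool_pos: [627.1, 247.2, 156.0]
tcp_rot: [3.14, -0.002, 0.793]
contact_force: [0.1, -1.2, 5.7]
grip_width: 16.1
finger_force: 30.0
t 10.9 at [627.1 247.2 156. ] 45.4 spin -9.0 mm before spin [ -1.1  -0.5 -12. ] after [ -1.   -0.7 -12. ] F [ 0.1 -1.2  5.7] M [-0.11  0.29 -0.1 ] w 16.1 ff 30.00190168619156 j6 60
time: 11.28
tool_pos: [627.3, 247.2, 155.8]
tcp_rot: [3.141, -0.003, 0.584]
contact_force: [-0.2, -0.3, 4.8]
grip_width: 15.7
finger_force: 30.0
t 11.275 at [627.3 247.2 155.8] 33.5 spin -20.9 mm before spin [ -1.3  -0.3 -12.2] after [ -1.1  -0.8 -12.2] F [-0.2 -0.3  4.8] M [-0.09  0.25 -0.14] w 15.7 ff 30.003259778022766 j6 72
```

```bash
python3 -m creep '[{"hand":0,"tx":0,"ty":0,"tz":0.0005,"spin":6},{"hand":0,"tx":0,"ty":0,"tz":0,"spin":5},{"hand":0,"tx":0,"ty":0,"tz":0,"spin":0}]'; python3 go.py 626 246.7 168 54.4;  python3 -m creep '[{"hand":0,"tx":0,"ty":0,"tz":0,"spin":5},{"hand":0,"tx":0,"ty":0,"tz":0,"spin":4},{"hand":0,"tx":0,"ty":0,"tz":0,"spin":0}]'; python3 go.py 626 246.7 168 54.4
```

```text
time: 11.65
tool_pos: [627.4, 247.2, 155.6]
tcp_rot: [3.141, -0.003, 0.392]
contact_force: [0.3, 0.0, 7.9]
grip_width: 15.7
finger_force: 30.0
t 11.65 at [627.4 247.2 155.6] 22.5 spin -31.9 mm before spin [ -1.5  -0.1 -12.4] after [ -1.3  -0.9 -12.4] F [0.3 0.  7.9] M [-0.12  0.28 -0.05] w 15.7 ff 29.999722838401794 j6 83
time: 12.02
tool_pos: [627.1, 247.2, 155.6]
tcp_rot: [3.141, -0.003, 0.237]
contact_force: [-1.0, -0.5, 8.1]
grip_width: 16.4
finger_force: 30.8
t 12.025 at [627.1 247.2 155.6] 13.6 spin -40.8 mm before spin [ -1.2   0.2 -12.4] after [ -1.   -0.6 -12.4] F [-1.  -0.5  8.1] M [-0.19  0.47  0.76] w 16.4 ff 30.799782872200012 j6 91
```

```bash
python3 -m creep '[{"hand":0,"tx":0,"ty":0,"tz":0,"spin":2},{"hand":0,"tx":0,"ty":0,"tz":0,"spin":0}]';python3 go.py 626 246.7 168 54.4; python3 -m creep '[{"hand":0,"tx":0,"ty":0,"tz":-0.001,"spin":-3},{"hand":0.5,"tx":0,"ty":0,"tz":0,"spin":0},{"hand":0.5,"tx":0,"ty":0,"tz":0,"spin":0},{"hand":0.5,"tx":0,"ty":0,"tz":0,"spin":0},{"hand":0.8,"tx":0,"ty":0,"tz":-0.05,"spin":0}]';  python3 -m creep '[{"hand":1,"tx":0,"ty":0,"tz":-0.03,"spin":0},{"hand":1,"tx":0,"ty":0,"tz":0,"spin":0}]'; python3 go.py 390.7 234.8 200 55
```

```text
time: 12.28
tool_pos: [627.3, 247.2, 155.6]
tcp_rot: [3.141, -0.003, 0.203]
contact_force: [-0.0, -0.9, 7.5]
grip_width: 16.6
finger_force: 31.7
t 12.275 at [627.3 247.2 155.6] 11.6 spin -42.8 mm before spin [ -1.3   0.3 -12.4] after [ -1.2  -0.7 -12.4] F [-0.  -0.9  7.5] M [-0.17  0.31  0.86] w 16.6 ff 31.671135826036334 j6 93
time: 12.9
tool_pos: [624.3, 246.4, 200.6]
tcp_rot: [3.142, 0.01, 0.25]
contact_force: [0.2, 0.1, 0.2]
grip_width: 51.2
finger_force: 0.0
time: 13.15
tool_pos: [627.7, 247.4, 237.9]
tcp_rot: [-3.141, -0.006, 0.251]
contact_force: [0.2, -0.5, -0.5]
grip_width: 71.2
finger_force: 0.0
t 13.15 at [627.7 247.4 237.9] 14.4 spin -40.6 mm before spin [-232.7  -46.6   37.9] after [-146.2 -186.9   37.9] F [ 0.2 -0.5 -0.5] M [-0.02  0.14 -0.02] w 71.2 ff 0.0 j6 91
```

```bash
python3 -m creep '[{"hand":1,"tx":-0.0465,"ty":-0.0093,"tz":0,"spin":0},{"hand":1,"tx":-0.0465,"ty":-0.0093,"tz":0,"spin":0},{"hand":1,"tx":-0.0465,"ty":-0.0093,"tz":0,"spin":0},{"hand":1,"tx":-0.0465,"ty":-0.0093,"tz":0,"spin":0},{"hand":1,"tx":-0.0465,"ty":-0.0093,"tz":0,"spin":0}]'
python3 -m creep '[{"hand":1,"tx":0,"ty":0,"tz":0.03,"spin":-10.1},{"hand":1,"tx":0,"ty":0,"tz":0.03,"spin":-10.1},{"hand":1,"tx":0,"ty":0,"tz":0.03,"spin":-10.1},{"hand":1,"tx":0,"ty":0,"tz":0.03,"spin":-10.1},{"hand":1,"tx":0,"ty":0,"tz":0,"spin":0}]'
python3 go.py 390.7 234.8 52.5 55
python3 - <<'E'
from h import *
A=[]
for n in("top","scene"):
    d=cams.capture(n); u,v=proj(d,[627,247,150])[0].astype(int); A.append(cv2.resize(d["color"][v-35:v+35,u-35:u+35,::-1],(400,400),interpolation=cv2.INTER_CUBIC))
cv2.imwrite("pics/red_on.png",np.hstack(A))
E
```

```text
time: 13.78
tool_pos: [387.5, 234.0, 233.5]
tcp_rot: [3.141, 0.002, 0.25]
contact_force: [-0.1, 0.2, 0.3]
grip_width: 91.6
finger_force: 0.0
time: 14.4
tool_pos: [387.7, 233.6, 112.4]
tcp_rot: [-3.138, 0.005, 0.954]
contact_force: [-0.0, -0.0, -0.5]
grip_width: 91.5
finger_force: 0.0
t 14.4 at [387.7 233.6 112.4] 54.7 spin -0.3 mm before spin [ 2.7  1.8 59.9] after [ 2.7  1.8 59.9] F [-0.  -0.  -0.5] M [-0.05  0.07 -0.01] w 91.5 ff 0.0 j6 57
```

View pics/red_on.png

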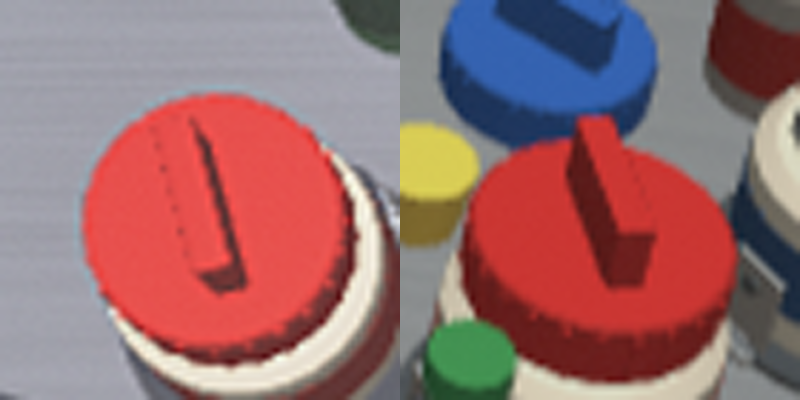

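The red lid sits level and low on its neck. Next is the blue lid.

```bash
python3 -m creep '[{"hand":1,"tx":0.0027,"ty":0.0018,"tz":0.02,"spin":0},{"hand":1,"tx":0,"ty":0,"tz":0,"spin":0}]'; python3 go.py 390.7 234.8 52.5 55
```

```text
time: 14.75
tool_pos: [392.8, 235.6, 95.1]
tcp_rot: [-3.141, 0.0, 0.953]
contact_force: [-0.4, -0.3, 0.2]
grip_width: 92.0
finger_force: 0.0
t 14.75 at [392.8 235.6  95.1] 54.6 spin -0.4 mm before spin [-1.8 -1.2 42.6] after [-1.8 -1.2 42.6] F [-0.4 -0.3  0.2] M [-0.09  0.11 -0.03] w 92.0 ff 0.0 j6 57
```

```bash
python3 -m creep '[{"hand":1,"tx":-0.0018,"ty":-0.0012,"tz":0.025,"spin":0},{"hand":0.6,"tx":0,"ty":0,"tz":0.0175,"spin":0},{"hand":0,"tx":0,"ty":0,"tz":0,"spin":0},{"hand":0,"tx":0,"ty":0,"tz":0,"spin":0},{"hand":0,"tx":0,"ty":0,"tz":0,"spin":0}]'; python3 go.py 390.7 234.8 52.5 55;python3 -m creep '[{"hand":0,"tx":0,"ty":0,"tz":0,"spin":0},{"hand":0,"tx":0,"ty":0,"tz":0,"spin":0},{"hand":0,"tx":0,"ty":0,"tz":0,"spin":0},{"hand":0,"tx":0,"ty":0,"tz":0,"spin":0},{"hand":0,"tx":0,"ty":0,"tz":0,"spin":0}]';  python3 go.py 390.7 234.8 52.5 55
```

```text
time: 15.38
tool_pos: [391.4, 235.1, 53.3]
tcp_rot: [3.141, -0.002, 0.955]
contact_force: [-0.8, 1.1, 0.0]
grip_width: 56.6
finger_force: 0.0
t 15.375 at [391.4 235.1  53.3] 54.7 spin -0.3 mm before spin [-0.7 -0.4  0.8] after [-0.7 -0.4  0.8] F [-0.8  1.1  0. ] M [-0.09  0.04  0.01] w 56.6 ff 0.0 j6 57
time: 16.0
tool_pos: [390.8, 234.8, 52.3]
tcp_rot: [3.142, -0.0, 0.956]
contact_force: [0.7, -0.9, 0.7]
grip_width: 16.0
finger_force: 29.9
t 16.0 at [390.8 234.8  52.3] 54.8 spin -0.2 mm before spin [-0.1 -0.1 -0.2] after [-0.1 -0.1 -0.2] F [ 0.7 -0.9  0.7] M [-0.13  0.02  0.05] w 16.0 ff 29.915452301502228 j6 57
```

```bash
python3 -m creep '[{"hand":0,"tx":0,"ty":0,"tz":-0.02,"spin":0},{"hand":0,"tx":0,"ty":0,"tz":-0.05,"spin":0},{"hand":0,"tx":0,"ty":0,"tz":-0.05,"spin":0},{"hand":0,"tx":0,"ty":0,"tz":-0.035,"spin":0},{"hand":0,"tx":0,"ty":0,"tz":0,"spin":0}]';  python3 go.py 509.2 384.4 205 54.8
```

```text
time: 16.62
tool_pos: [391.9, 235.4, 209.6]
tcp_rot: [3.139, -0.005, 0.956]
contact_force: [-0.4, 0.4, -2.0]
grip_width: 15.8
finger_force: 29.9
t 16.625 at [391.9 235.4 209.6] 54.8 spin -0.0 mm before spin [189.4   9.8   4.6] after [189.4   9.9   4.6] F [-0.4  0.4 -2. ] M [-0.11  0.08 -0.02] w 15.8 ff 29.9162095785141 j6 57
```

```bash
python3 -m creep '[{"hand":0,"tx":0.0475,"ty":0.0025,"tz":0,"spin":0},{"hand":0,"tx":0.0475,"ty":0.0025,"tz":0,"spin":0},{"hand":0,"tx":0.0475,"ty":0.0025,"tz":0,"spin":0},{"hand":0,"tx":0.0475,"ty":0.0025,"tz":0,"spin":0},{"hand":0,"tx":0,"ty":0,"tz":0,"spin":0}]'; python3 -m creep '[{"hand":0,"tx":0,"ty":0,"tz":0,"spin":0},{"hand":0,"tx":0,"ty":0,"tz":0,"spin":0}]'; python3 go.py 509.2 384.4 178 54.8
python3 - <<'E'
from rims import *
D={n:cams.capture(n) for n in("top","scene")}; pickle.dump(D,open("D2.pkl","wb"))
p=get_obs()["tool_pos"]; lidfit(D,"blue",p[0],p[1],p[2]+.4)
E
```

```text
time: 17.25
tool_pos: [508.9, 385.8, 203.5]
tcp_rot: [-3.14, 0.003, 0.957]
contact_force: [-0.7, -0.6, -1.2]
grip_width: 15.8
finger_force: 29.9
time: 17.5
tool_pos: [507.9, 383.4, 206.9]
tcp_rot: [-3.141, 0.001, 0.955]
contact_force: [0.5, -0.2, -1.1]
grip_width: 16.0
finger_force: 29.9
t 17.5 at [507.9 383.4 206.9] 54.7 spin -0.1 mm before spin [ 1.6  0.5 28.9] after [ 1.6  0.5 28.9] F [ 0.5 -0.2 -1.1] M [-0.12  0.09  0.  ] w 16.0 ff 29.91624265909195 j6 65
 lid top 283 bias [-0.3  1.1] 0.45
 lid scene 437 bias [1.2 0.9] 0.59
```

```bash
python3 -m creep '[{"hand":0,"tx":0.001,"ty":0.0003,"tz":0.01,"spin":0},{"hand":0,"tx":0,"ty":0,"tz":0.01,"spin":0},{"hand":0,"tx":0,"ty":0,"tz":0.01,"spin":0},{"hand":0,"tx":0,"ty":0,"tz":0,"spin":0}]';python3 go.py 509 384.1 172 54.7; python3 -m creep '[{"hand":0,"tx":0,"ty":0,"tz":0.002,"spin":0},{"hand":0,"tx":0,"ty":0,"tz":0.002,"spin":0},{"hand":0,"tx":0,"ty":0,"tz":0,"spin":0}]'; python3 go.py 509 384.1 172 54.7
```

```text
time: 18.1
tool_pos: [508.8, 384.6, 175.9]
tcp_rot: [-3.14, 0.002, 0.956]
contact_force: [-0.2, 0.0, -0.8]
grip_width: 15.8
finger_force: 29.9
t 18.1 at [508.8 384.6 175.9] 54.8 spin 0.1 mm before spin [-0.3  0.4  3.9] after [-0.3  0.4  3.9] F [-0.2  0.  -0.8] M [-0.13  0.12 -0.04] w 15.8 ff 29.916262328624725 j6 65
time: 18.48
tool_pos: [509.4, 384.9, 173.4]
tcp_rot: [3.142, -0.0, 0.956]
contact_force: [-1.3, 0.4, -1.2]
grip_width: 15.9
finger_force: 29.9
t 18.475 at [509.4 384.9 173.4] 54.8 spin 0.1 mm before spin [-0.9  0.2  1.4] after [-0.9  0.2  1.4] F [-1.3  0.4 -1.2] M [-0.05  0.1  -0.05] w 15.9 ff 29.91627126932144 j6 65
```

```bash
python3 -m creep '[{"hand":0,"tx":-0.0006,"ty":0,"tz":0.002,"spin":0},{"hand":0,"tx":0,"ty":0,"tz":0.001,"spin":0},{"hand":0,"tx":0,"ty":0,"tz":0,"spin":0}]'; python3 -m creep '[{"hand":0,"tx":0,"ty":0,"tz":0.0015,"spin":0},{"hand":0,"tx":0,"ty":0,"tz":0.001,"spin":0},{"hand":0,"tx":0,"ty":0,"tz":0,"spin":0}]'; python3 go.py 509 384.1 172 54.7
```

```text
time: 18.85
tool_pos: [509.0, 384.4, 170.3]
tcp_rot: [-3.142, 0.0, 0.956]
contact_force: [-0.2, -0.1, -1.4]
grip_width: 15.9
finger_force: 29.9
time: 19.23
tool_pos: [509.1, 384.5, 167.8]
tcp_rot: [3.142, -0.0, 0.956]
contact_force: [-0.1, 1.1, -2.1]
grip_width: 15.8
finger_force: 29.9
t 19.225 at [509.1 384.5 167.8] 54.8 spin 0.1 mm before spin [-0.4  0.1 -4.2] after [-0.4  0.1 -4.2] F [-0.1  1.1 -2.1] M [0.04 0.01 0.03] w 15.8 ff 29.91446703672409 j6 65
```

```bash
python3 -m creep '[{"hand":0,"tx":0,"ty":0,"tz":0.001,"spin":0},{"hand":0,"tx":0,"ty":0,"tz":0.001,"spin":0},{"hand":0,"tx":0,"ty":0,"tz":0,"spin":0}]'; python3 -m creep '[{"hand":0,"tx":0,"ty":0,"tz":0.001,"spin":0},{"hand":0,"tx":0,"ty":0,"tz":0.001,"spin":0},{"hand":0,"tx":0,"ty":0,"tz":0,"spin":0}]'; python3 go.py 509 384.1 172 54.7
```

```text
time: 19.6
tool_pos: [509.2, 384.5, 165.9]
tcp_rot: [3.141, -0.001, 0.956]
contact_force: [0.7, 1.0, -1.5]
grip_width: 15.4
finger_force: 29.9
time: 19.98
tool_pos: [509.2, 384.6, 163.9]
tcp_rot: [3.141, -0.001, 0.956]
contact_force: [2.2, 2.5, -0.8]
grip_width: 15.8
finger_force: 29.9
t 19.975 at [509.2 384.6 163.9] 54.8 spin 0.1 mm before spin [-0.5  0.1 -8.1] after [-0.5  0.1 -8.1] F [ 2.2  2.5 -0.8] M [ 0.29 -0.29  0.11] w 15.8 ff 29.915285110473633 j6 65
```

```bash
python3 -m creep '[{"hand":0,"tx":0,"ty":0,"tz":0.001,"spin":-1},{"hand":0,"tx":0,"ty":0,"tz":0.001,"spin":-1},{"hand":0,"tx":0,"ty":0,"tz":0,"spin":0}]'; python3 go.py 509 384.1 172 54.7;  python3 -m creep '[{"hand":0,"tx":0,"ty":0,"tz":0.001,"spin":0},{"hand":0,"tx":0,"ty":0,"tz":0.001,"spin":0},{"hand":0,"tx":0,"ty":0,"tz":0,"spin":0}]'; python3 go.py 509 384.1 172 54.7
```

```text
time: 20.35
tool_pos: [508.6, 384.1, 161.3]
tcp_rot: [-3.141, 0.001, 0.991]
contact_force: [0.6, -1.2, -2.1]
grip_width: 15.8
finger_force: 29.9
t 20.35 at [508.6 384.1 161.3] 56.8 spin 2.1 mm before spin [  0.2   0.3 -10.7] after [  0.2   0.3 -10.7] F [ 0.6 -1.2 -2.1] M [-0.11  0.11  0.02] w 15.8 ff 29.916234612464905 j6 63
time: 20.72
tool_pos: [509.0, 384.3, 159.7]
tcp_rot: [-3.141, 0.0, 0.991]
contact_force: [0.2, 0.6, -1.2]
grip_width: 15.9
finger_force: 29.9
t 20.725 at [509.  384.3 159.7] 56.8 spin 2.1 mm before spin [ -0.2   0.1 -12.3] after [ -0.2   0.2 -12.3] F [ 0.2  0.6 -1.2] M [-0.08  0.11  0.01] w 15.9 ff 29.91617113351822 j6 63
```

```bash
python3 -m creep '[{"hand":0,"tx":0,"ty":0,"tz":0.0015,"spin":-3},{"hand":0,"tx":0,"ty":0,"tz":0.001,"spin":0},{"hand":0,"tx":0,"ty":0,"tz":0,"spin":0}]'; python3 go.py 509 384.1 172 54.7;  python3 -m creep '[{"hand":0,"tx":0,"ty":0,"tz":0,"spin":8},{"hand":0,"tx":0,"ty":0,"tz":0.0005,"spin":8},{"hand":0,"tx":0,"ty":0,"tz":0.0008,"spin":8},{"hand":0,"tx":0,"ty":0,"tz":0,"spin":0}]'; python3 go.py 509 384.1 172 54.7
```

```text
time: 21.1
tool_pos: [509.2, 384.5, 157.8]
tcp_rot: [3.141, -0.001, 1.042]
contact_force: [-0.5, 0.8, 0.9]
grip_width: 15.9
finger_force: 29.9
t 21.1 at [509.2 384.5 157.8] 59.7 spin 5.0 mm before spin [ -0.4   0.  -14.2] after [ -0.4   0.1 -14.2] F [-0.5  0.8  0.9] M [-0.1   0.17  0.03] w 15.9 ff 29.914594888687134 j6 60
time: 21.6
tool_pos: [509.4, 384.6, 156.7]
tcp_rot: [3.142, -0.002, 0.625]
contact_force: [0.2, -0.3, 3.4]
grip_width: 15.9
finger_force: 29.9
t 21.6 at [509.4 384.6 156.7] 35.8 spin -18.9 mm before spin [ -0.6   0.2 -15.3] after [ -0.7  -0.  -15.3] F [ 0.2 -0.3  3.4] M [-0.04  0.14 -0.05] w 15.9 ff 29.926528930664062 j6 84
```

```bash
python3 -m creep '[{"hand":0,"tx":0,"ty":0,"tz":0.0008,"spin":8},{"hand":0,"tx":0,"ty":0,"tz":0.0005,"spin":7},{"hand":0,"tx":0,"ty":0,"tz":0.0005,"spin":6},{"hand":0,"tx":0,"ty":0,"tz":0,"spin":0}]'; python3 go.py 509 384.1 172 54.7;  python3 -m creep '[{"hand":0,"tx":0,"ty":0,"tz":0.0005,"spin":5},{"hand":0,"tx":0,"ty":0,"tz":0,"spin":5},{"hand":0,"tx":0,"ty":0,"tz":0,"spin":0}]'; python3 go.py 509 384.1 172 54.7
```

```text
time: 22.1
tool_pos: [509.6, 384.7, 155.4]
tcp_rot: [-3.141, -0.002, 0.259]
contact_force: [0.1, -0.3, 4.7]
grip_width: 16.0
finger_force: 29.9
t 22.1 at [509.6 384.7 155.4] 14.9 spin -39.8 mm before spin [ -0.7   0.5 -16.6] after [ -0.9  -0.1 -16.6] F [ 0.1 -0.3  4.7] M [-0.14  0.28 -0.12] w 16.0 ff 29.937258660793304 j6 105
time: 22.48
tool_pos: [509.8, 384.8, 155.3]
tcp_rot: [-3.14, -0.003, 0.085]
contact_force: [0.2, -0.2, 6.8]
grip_width: 15.8
finger_force: 29.9
t 22.475 at [509.8 384.8 155.3] 4.9 spin -49.8 mm before spin [ -0.8   0.7 -16.7] after [ -1.   -0.2 -16.7] F [ 0.2 -0.2  6.8] M [-0.11  0.2  -0.07] w 15.8 ff 29.92401033639908 j6 115
```

```bash
python3 -m creep '[{"hand":0,"tx":0,"ty":0,"tz":0,"spin":5},{"hand":0,"tx":0,"ty":0,"tz":0,"spin":4},{"hand":0,"tx":0,"ty":0,"tz":0,"spin":0}]'; python3 go.py 509 384.1 172 54.7;  python3 -m creep '[{"hand":0,"tx":0,"ty":0,"tz":0,"spin":3},{"hand":0,"tx":0,"ty":0,"tz":0,"spin":3},{"hand":0,"tx":0,"ty":0,"tz":0,"spin":0}]'; python3 go.py 509 384.1 172 54.7
```

```text
time: 22.85
tool_pos: [509.5, 384.9, 155.2]
tcp_rot: [-3.14, -0.002, -0.07]
contact_force: [-0.9, 0.8, 7.5]
grip_width: 16.5
finger_force: 31.4
t 22.85 at [509.5 384.9 155.2] -4.0 spin -58.7 mm before spin [ -0.5   0.8 -16.8] after [ -0.9   0.  -16.8] F [-0.9  0.8  7.5] M [-0.16  0.32  0.88] w 16.5 ff 31.36745591793442 j6 124
time: 23.22
tool_pos: [509.5, 384.9, 155.2]
tcp_rot: [-3.14, -0.002, -0.174]
contact_force: [-0.5, 0.1, 7.8]
grip_width: 17.8
finger_force: 33.0
t 23.225 at [509.5 384.9 155.2] -10.0 spin -64.7 mm before spin [ -0.3   0.9 -16.8] after [ -0.9   0.1 -16.8] F [-0.5  0.1  7.8] M [-0.06  0.3   0.84] w 17.8 ff 32.97834914177656 j6 130
```

```bash
python3 -m creep '[{"hand":0,"tx":0,"ty":0,"tz":-0.001,"spin":-8},{"hand":0.5,"tx":0,"ty":0,"tz":0,"spin":0},{"hand":0.5,"tx":0,"ty":0,"tz":0,"spin":0},{"hand":0.5,"tx":0,"ty":0,"tz":0,"spin":0},{"hand":0.8,"tx":0,"ty":0,"tz":-0.05,"spin":0}]';  python3 -m creep '[{"hand":1,"tx":0,"ty":0,"tz":-0.03,"spin":0},{"hand":1,"tx":0,"ty":0,"tz":0,"spin":0}]'; python3 go.py 428 -36.8 237 10.5
```

```text
time: 23.85
tool_pos: [507.1, 383.2, 201.0]
tcp_rot: [3.136, 0.008, -0.04]
contact_force: [1.5, 0.4, 0.2]
grip_width: 51.5
finger_force: 0.0
time: 24.1
tool_pos: [510.1, 385.0, 237.7]
tcp_rot: [-3.138, -0.005, -0.04]
contact_force: [0.5, 0.7, -0.9]
grip_width: 71.7
finger_force: 0.0
t 24.1 at [510.1 385.  237.7] -2.3 spin -12.8 mm before spin [-65.3 424.7   0.7] after [-157.6  399.8    0.7] F [ 0.5  0.7 -0.9] M [-0.06  0.18 -0.02] w 71.7 ff 0.0 j6 122
```

Run:
```python
from h import *
D={n:cams.capture(n) for n in("top","scene")}
A=[]
for (x,y,a) in((598,-366,12),(437.5,-362,14),(434,-142,-7),(428,-37,10.5)):
    row=[]
    for n,d in D.items():
        u,v=proj(d,[x,y,21])[0].astype(int); s=40; im=cv2.resize(d["color"][v-s:v+s,u-s:u+s,::-1],(200,200),interpolation=cv2.INTER_CUBIC); f=200/80
        m=cartmask(d,x,y)
        p,r=fit(d,m,lambda p:boxc(*p,116,45,0,42),[x,y,np.radians(a)]); print(n,p[:2].round(1),np.degrees(p[2]).round(1),r.round(2))
        cv2.polylines(im,[((contour(m)-[u-s,v-s]+.5)*f).astype(np.int32)],True,(255,255,0),1)
        X=boxc(*p,116,45,0,42); h=cv2.convexHull(proj(d,X).astype(np.float32))[:,0]
        cv2.polylines(im,[((h-[u-s,v-s]+.5)*f).astype(np.int32)],True,(0,255,0),1); row.append(im)
    A.append(np.vstack(row))
cv2.imwrite("pics/cart.png",np.hstack(A))
# lids
yy,xx=np.mgrid[:420,:560]
for n,x,y in(("red",626,247),("blue",509,384)):
  Cs=[]
  for k,d in D.items():
    H,S,V=hsv(d); u,v=proj(d,[x,y,120])[0]
    m=((abs(H-110)<10) if n=="blue" else ((H<6)|(H>172)))&(S>120)&(V>(140 if k=="top" else 55))&(np.hypot(xx-u,yy-v)<34)
    b=max(blobs(m,60),key=lambda b:b[1][4])[0]; print(n,k,b.sum())
    if k=="top":
        C=contour(b); 
        for z in(137,): print(circ(ray(d,C,z)).round(1))
m=[b for b in blobs((lambda H,S,V:(H>8)&(H<22)&(S>60))(*hsv(D["scene"])),1500)]
for b,s,c in m:
    if abs(c[0]-252)<20 and abs(c[1]-278)<20:
        p,r=fit(D["scene"],b,lambda p:boxc(*p,196,240,0,20),[651,-52,np.radians(10.8)]);print("board scene",p[:2].round(1),np.degrees(p[2]).round(1),r.round(2))
```

```text
top [ 600.5 -368.1] 8.7 1.63
scene [ 645.7 -370.1] -8.6 5.18
top [ 438.4 -363.5] 12.7 1.58
scene [ 437.3 -361.4] 15.7 1.16
top [ 435.  -142.4] -7.6 0.66
scene [ 433.5 -141.5] -6.4 1.35
top [428.7 -37.3] 10.5 0.52
scene [427.5 -36.2] 10.4 0.5
red top 1563
[624.8 245.3  54.8]
red scene 1633
blue top 771
[505.4 377.1  47.6]
blue scene 1392
board scene [649.  -51.4] 10.7 1.1
```

View pics/cart.png

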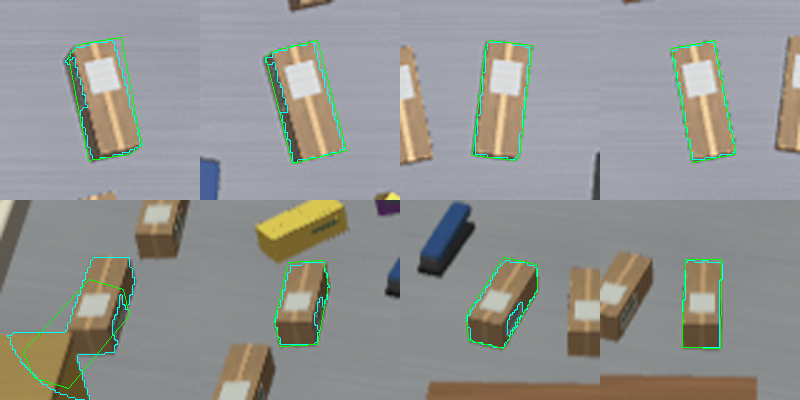

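Nothing has moved. The near cartons fit well. The far ones need hulled contours, which I'll do later. Now I'll go for the carton at (428,-37).

```bash
python3 -m creep '[{"hand":0.85,"tx":-0.0082,"ty":0.0531,"tz":0,"spin":0},{"hand":0.85,"tx":-0.0082,"ty":0.0531,"tz":0,"spin":0},{"hand":0.85,"tx":-0.0082,"ty":0.0531,"tz":0,"spin":0},{"hand":0.85,"tx":-0.0082,"ty":0.0531,"tz":0,"spin":0},{"hand":0.85,"tx":-0.0082,"ty":0.0531,"tz":0,"spin":0}]'
python3 -m creep '[{"hand":0.85,"tx":-0.0082,"ty":0.0531,"tz":0,"spin":0},{"hand":0.85,"tx":-0.0082,"ty":0.0531,"tz":0,"spin":0},{"hand":0.85,"tx":-0.0082,"ty":0.0531,"tz":0,"spin":0},{"hand":0.85,"tx":0,"ty":0,"tz":0.05,"spin":-6.4},{"hand":0.85,"tx":0,"ty":0,"tz":0.05,"spin":-6.4}]'
python3 -m creep '[{"hand":0.85,"tx":0,"ty":0,"tz":0.05,"spin":0},{"hand":0.85,"tx":0,"ty":0,"tz":0,"spin":0}]'
python3 go.py 428.1 -36.8 20 10.5
```

```text
time: 24.82
tool_pos: [456.3, 119.1, 233.2]
tcp_rot: [3.141, 0.003, -0.039]
contact_force: [0.0, -0.5, -0.5]
grip_width: 78.2
finger_force: 0.0
time: 25.45
tool_pos: [426.1, -38.3, 132.8]
tcp_rot: [-3.141, 0.0, 0.185]
contact_force: [0.5, 0.0, -0.5]
grip_width: 77.8
finger_force: 0.0
time: 25.7
tool_pos: [423.4, -36.6, 81.4]
tcp_rot: [-3.137, 0.009, 0.184]
contact_force: [0.5, 0.4, 1.1]
grip_width: 77.9
finger_force: 0.0
t 25.7 at [423.4 -36.6  81.4] 10.5 spin 0.0 mm before spin [ 4.6  1.  61.4] after [ 4.6  1.  61.4] F [0.5 0.4 1.1] M [-0.06  0.21 -0.  ] w 77.9 ff 0.0 j6 64
```

```bash
python3 -m creep '[{"hand":0.85,"tx":0.002,"ty":0.001,"tz":0.035,"spin":0},{"hand":0.85,"tx":0,"ty":0,"tz":0.027,"spin":0},{"hand":0,"tx":0,"ty":0,"tz":0,"spin":0},{"hand":0,"tx":0,"ty":0,"tz":0,"spin":0},{"hand":0,"tx":0,"ty":0,"tz":0,"spin":0}]'
python3 -m creep '[{"hand":0,"tx":0,"ty":0,"tz":0,"spin":0},{"hand":0,"tx":0,"ty":0,"tz":0,"spin":0}]'
python3 go.py 687.8 -45.1 120 100.8
```

```text
time: 26.32
tool_pos: [430.0, -38.3, 24.1]
tcp_rot: [3.14, -0.003, 0.184]
contact_force: [0.1, -0.1, 0.2]
grip_width: 53.1
finger_force: 0.0
time: 26.58
tool_pos: [429.6, -38.2, 23.7]
tcp_rot: [3.141, -0.002, 0.184]
contact_force: [-1.6, 0.5, 8.4]
grip_width: 44.9
finger_force: 30.0
t 26.575 at [429.6 -38.2  23.7] 10.6 spin -90.2 mm before spin [252.5  54.1 -96.3] after [-55.2 252.3 -96.3] F [-1.6  0.5  8.4] M [0.09 0.31 0.  ] w 44.9 ff 30.001689791679382 j6 64
```

```bash
python3 -m creep '[{"hand":0,"tx":0,"ty":0,"tz":-0.04,"spin":0},{"hand":0,"tx":0,"ty":0,"tz":-0.06,"spin":0},{"hand":0,"tx":0.0505,"ty":0.0108,"tz":0,"spin":0},{"hand":0,"tx":0.0505,"ty":0.0108,"tz":0,"spin":0},{"hand":0,"tx":0.0505,"ty":0.0108,"tz":0,"spin":0}]'
python3 -m creep '[{"hand":0,"tx":0.0505,"ty":0.0108,"tz":0,"spin":-7},{"hand":0,"tx":0.0438,"ty":0.0167,"tz":0,"spin":-10.4},{"hand":0,"tx":0,"ty":0,"tz":0,"spin":-10.4},{"hand":0,"tx":0,"ty":0,"tz":0,"spin":-10.4},{"hand":0,"tx":0,"ty":0,"tz":0,"spin":-10.4}]'
python3 -m creep '[{"hand":0,"tx":0,"ty":0,"tz":0,"spin":-10.4},{"hand":0,"tx":0,"ty":0,"tz":0,"spin":-10.4},{"hand":0,"tx":0,"ty":0,"tz":0,"spin":-10.4},{"hand":0,"tx":0,"ty":0,"tz":0,"spin":-10.4},{"hand":0,"tx":0,"ty":0,"tz":0,"spin":0}]'
python3 go.py 687.8 -45.1 48 100.8
```

```text
time: 27.2
tool_pos: [585.3, -42.2, 123.4]
tcp_rot: [3.141, -0.001, 0.184]
contact_force: [-0.2, -0.6, -1.5]
grip_width: 45.0
finger_force: 30.0
time: 27.82
tool_pos: [681.9, -46.2, 122.2]
tcp_rot: [-3.14, 0.0, 1.039]
contact_force: [-0.4, 1.2, -1.7]
grip_width: 45.0
finger_force: 30.0
time: 28.45
tool_pos: [682.0, -46.2, 122.5]
tcp_rot: [-3.141, -0.0, 1.757]
contact_force: [-0.7, 0.0, -1.5]
grip_width: 45.0
finger_force: 30.0
t 28.45 at [682.  -46.2 122.5] 100.7 spin -0.1 mm before spin [ 0.   5.9 74.5] after [ 0.   5.9 74.5] F [-0.7  0.  -1.5] M [-0.11  0.06 -0.02] w 45.0 ff 29.998061656951904 j6 -21
```

```bash
python3 -m creep '[{"hand":0,"tx":0.001,"ty":0.006,"tz":0.04,"spin":0},{"hand":0,"tx":0,"ty":0,"tz":0.03,"spin":0},{"hand":0,"tx":0,"ty":0,"tz":0.006,"spin":0},{"hand":0,"tx":0,"ty":0,"tz":0,"spin":0}]'
python3 go.py 687.8 -45.1 43 100.8
```

```text
time: 28.95
tool_pos: [688.3, -44.2, 47.2]
tcp_rot: [3.141, 0.0, 1.757]
contact_force: [1.0, -0.0, -1.0]
grip_width: 45.2
finger_force: 30.0
t 28.95 at [688.3 -44.2  47.2] 100.7 spin -0.1 mm before spin [-0.8 -0.6  4.2] after [-0.8 -0.6  4.2] F [ 1. -0. -1.] M [-0.12  0.05 -0.02] w 45.2 ff 29.99926507472992 j6 -21
```

Next: lower to contact, release, rise and re-measure the remaining cartons.

```bash
python3 -m creep '[{"hand":0,"tx":-0.0005,"ty":-0.0005,"tz":0.003,"spin":0},{"hand":0,"tx":0,"ty":0,"tz":0.0015,"spin":0},{"hand":0,"tx":0,"ty":0,"tz":0,"spin":0}]'
python3 go.py 687.8 -45.1 43 100.8
python3 -m creep '[{"hand":0.65,"tx":0,"ty":0,"tz":0,"spin":0},{"hand":0.65,"tx":0,"ty":0,"tz":0,"spin":0},{"hand":0.65,"tx":0,"ty":0,"tz":-0.03,"spin":0},{"hand":0.85,"tx":0,"ty":0,"tz":-0.06,"spin":0},{"hand":0.85,"tx":0,"ty":0,"tz":0,"spin":0}]'
cat >> h.py <<'E'
def carton(D,x,y,a,z0=0,verbose=True):
    Q=[]
    for n,d in D.items():
        m=cartmask(d,x,y,z0+21); C=cv2.convexHull(contour(m).astype(np.float32))[:,0]
        seg=np.vstack([np.linspace(C[i-1],C[i],6)[1:] for i in range(len(C))])
        r=least_squares(lambda p:hullres(d,boxc(*p,116,45,z0,z0+42),seg),[x,y,np.radians(a)],x_scale=[10,10,.1],diff_step=1e-3,loss='soft_l1',f_scale=.5)
        Q.append(r.x); 
        if verbose: print(n,r.x[:2].round(1),np.degrees(r.x[2]).round(1),np.sqrt(np.mean(r.fun**2)).round(2))
    return Q
E
python3 - <<'E'
from h import *
D={n:cams.capture(n) for n in("top","scene")}
for a in((434,-142,-7),(437,-362,14),(598,-367,12)): carton(D,*a)
print("placed");carton(D,688,-45,100.8,20)
E
python3 go.py 434 -142 120 -7
```

```text
time: 29.32
tool_pos: [688.3, -45.0, 43.8]
tcp_rot: [3.14, 0.001, 1.758]
contact_force: [-1.2, 0.1, 4.9]
grip_width: 44.7
finger_force: 30.0
t 29.325 at [688.3 -45.   43.8] 100.7 spin -0.1 mm before spin [-0.  -0.5  0.8] after [-0.  -0.5  0.8] F [-1.2  0.1  4.9] M [ 0.05  0.39 -0.04] w 44.7 ff 30.001323223114014 j6 -21
time: 29.95
tool_pos: [690.7, -45.1, 138.2]
tcp_rot: [3.131, 0.004, 1.759]
contact_force: [0.3, 0.4, -0.1]
grip_width: 74.9
finger_force: 0.0
top [ 435.  -142.2] -7.5 0.49
scene [ 434.8 -134.4] -12.5 3.2
top [ 438.1 -362.3] 12.4 0.46
scene [ 438.4 -360.1] 14.6 0.36
top [ 600.3 -366.7] 14.0 0.52
scene [ 651.8 -362.9] -10.9 7.06
placed
top [ 659.9 -118.7] 156.0 4.84
scene [692.8 -52.2] 102.1 15.99
t 30.05 at [687.8 -44.7 132.7] 100.8 spin 107.8 mm before spin [ -48.2 -267.5   12.7] after [-240.   127.5   12.7] F [-0.9 -0.9  0.1] M [-0.07  0.05  0.02] w 77.4 ff 0.0 j6 -21
```

```bash
python3 -m creep '[{"hand":0.85,"tx":-0.0095,"ty":-0.0533,"tz":0,"spin":0},{"hand":0.85,"tx":-0.0095,"ty":-0.0533,"tz":0,"spin":0},{"hand":0.85,"tx":-0.0095,"ty":-0.0533,"tz":0,"spin":0},{"hand":0.85,"tx":-0.0095,"ty":-0.0533,"tz":0,"spin":0},{"hand":0.85,"tx":-0.0095,"ty":-0.0533,"tz":0,"spin":0}]'
python3 -m creep '[{"hand":0.85,"tx":0,"ty":0,"tz":0,"spin":-10.3},{"hand":0.85,"tx":0,"ty":0,"tz":0,"spin":-10.3},{"hand":0.85,"tx":0,"ty":0,"tz":0.02,"spin":-10.3},{"hand":0.85,"tx":0,"ty":0,"tz":0.02,"spin":-10.3},{"hand":0.85,"tx":0,"ty":0,"tz":0.01,"spin":-10.3}]'
python3 -m creep '[{"hand":0.85,"tx":0,"ty":0,"tz":0,"spin":-10.3},{"hand":0.85,"tx":0,"ty":0,"tz":0,"spin":-10.2},{"hand":0.85,"tx":0,"ty":0,"tz":0,"spin":0}]'
python3 go.py 434.3 -142 21 172.8
```

```text
time: 30.68
tool_pos: [432.1, -141.0, 130.7]
tcp_rot: [-3.139, -0.002, 1.759]
contact_force: [-0.6, -0.4, -0.4]
grip_width: 78.1
finger_force: 0.0
time: 31.3
tool_pos: [433.1, -140.3, 79.9]
tcp_rot: [3.141, -0.005, 2.663]
contact_force: [0.2, 0.6, 0.4]
grip_width: 77.8
finger_force: 0.0
time: 31.68
tool_pos: [433.7, -140.7, 81.0]
tcp_rot: [3.14, -0.003, 3.014]
contact_force: [-0.1, -0.5, -0.4]
grip_width: 78.3
finger_force: 0.0
t 31.675 at [ 433.7 -140.7   81. ] 172.7 spin -0.1 mm before spin [-0.7 -1.3 60. ] after [-0.7 -1.3 60. ] F [-0.1 -0.5 -0.4] M [0.02 0.03 0.02] w 78.3 ff 0.0 j6 -110
```

```bash
python3 -m creep '[{"hand":0.85,"tx":0,"ty":-0.001,"tz":0.03,"spin":0},{"hand":0.85,"tx":0,"ty":0,"tz":0.02,"spin":0},{"hand":0.85,"tx":0,"ty":0,"tz":0.007,"spin":0},{"hand":0,"tx":0,"ty":0,"tz":0,"spin":0},{"hand":0,"tx":0,"ty":0,"tz":0,"spin":0}]'
python3 -m creep '[{"hand":0,"tx":0,"ty":0,"tz":0,"spin":0},{"hand":0,"tx":0,"ty":0,"tz":0,"spin":0},{"hand":0,"tx":0,"ty":0,"tz":0,"spin":0},{"hand":0,"tx":0,"ty":0,"tz":0,"spin":0}]'
python3 go.py 615.2 -58.9 123 100.8
```

```text
time: 32.3
tool_pos: [435.0, -142.3, 25.7]
tcp_rot: [-3.141, 0.001, 3.014]
contact_force: [-0.1, 0.3, 0.0]
grip_width: 62.4
finger_force: 0.0
time: 32.8
tool_pos: [434.9, -142.2, 25.7]
tcp_rot: [-3.141, 0.001, 3.015]
contact_force: [-1.5, 1.4, 6.6]
grip_width: 45.1
finger_force: 30.0
t 32.8 at [ 434.9 -142.2   25.7] 172.8 spin 72.0 mm before spin [-168.4  105.4  -97.3] after [ 48.1 192.8 -97.3] F [-1.5  1.4  6.6] M [ 0.21  0.09 -0.  ] w 45.1 ff 30.00035047531128 j6 -110
```

```bash
python3 -m creep '[{"hand":0,"tx":0,"ty":0,"tz":-0.04,"spin":0},{"hand":0,"tx":0,"ty":0,"tz":-0.055,"spin":0},{"hand":0,"tx":-0.0421,"ty":0.0264,"tz":0,"spin":0},{"hand":0,"tx":-0.0421,"ty":0.0264,"tz":0,"spin":0},{"hand":0,"tx":-0.0421,"ty":0.0264,"tz":0,"spin":0}]'
python3 -m creep '[{"hand":0,"tx":-0.0421,"ty":0.0264,"tz":0,"spin":10.3},{"hand":0,"tx":0,"ty":0,"tz":0,"spin":10.3},{"hand":0,"tx":0,"ty":0,"tz":0,"spin":10.3},{"hand":0,"tx":0,"ty":0,"tz":0,"spin":10.3},{"hand":0,"tx":0,"ty":0,"tz":0,"spin":10.3}]'
python3 -m creep '[{"hand":0,"tx":0,"ty":0,"tz":0,"spin":10.3},{"hand":0,"tx":0,"ty":0,"tz":0,"spin":10.2},{"hand":0,"tx":0,"ty":0,"tz":0,"spin":0},{"hand":0,"tx":0,"ty":0,"tz":0,"spin":0}]'
python3 go.py 615.2 -58.9 45.5 100.8
```

```text
time: 33.42
tool_pos: [570.9, -78.8, 120.1]
tcp_rot: [-3.142, -0.0, 3.015]
contact_force: [0.3, -0.1, -1.8]
grip_width: 44.8
finger_force: 30.0
time: 34.05
tool_pos: [614.5, -58.5, 119.4]
tcp_rot: [-3.14, -0.001, 2.11]
contact_force: [0.2, -0.6, -1.5]
grip_width: 44.4
finger_force: 30.0
time: 34.55
tool_pos: [614.7, -58.6, 119.9]
tcp_rot: [-3.141, -0.0, 1.762]
contact_force: [1.1, -0.6, -1.4]
grip_width: 45.1
finger_force: 30.0
t 34.55 at [614.7 -58.6 119.9] 101.0 spin 0.2 mm before spin [-0.4  0.4 74.4] after [-0.4  0.4 74.4] F [ 1.1 -0.6 -1.4] M [-0.1   0.03  0.08] w 45.1 ff 29.999302625656128 j6 -24
```

```bash
python3 -m creep '[{"hand":0,"tx":0,"ty":0,"tz":0.04,"spin":0},{"hand":0,"tx":0,"ty":0,"tz":0.025,"spin":0},{"hand":0,"tx":0,"ty":0,"tz":0.005,"spin":0},{"hand":0,"tx":0,"ty":0,"tz":0,"spin":0}]'
python3 -m creep '[{"hand":0,"tx":0,"ty":0,"tz":0.003,"spin":0},{"hand":0,"tx":0,"ty":0,"tz":0.002,"spin":0},{"hand":0,"tx":0,"ty":0,"tz":0,"spin":0}]'
python3 go.py 615.2 -58.9 45.5 100.8
```

```text
time: 35.05
tool_pos: [615.3, -58.7, 50.6]
tcp_rot: [3.141, 0.0, 1.76]
contact_force: [1.3, 0.6, -1.3]
grip_width: 44.8
finger_force: 30.0
time: 35.42
tool_pos: [615.3, -58.7, 45.7]
tcp_rot: [3.14, 0.0, 1.759]
contact_force: [0.5, 0.9, -0.5]
grip_width: 44.8
finger_force: 30.0
t 35.425 at [615.3 -58.7  45.7] 100.8 spin -0.0 mm before spin [-0.2 -0.2  0.2] after [-0.2 -0.2  0.2] F [ 0.5  0.9 -0.5] M [-0.1   0.05  0.01] w 44.8 ff 29.999779164791107 j6 -23
```

```bash
python3 -m creep '[{"hand":0,"tx":0,"ty":0,"tz":0.001,"spin":0},{"hand":0,"tx":0,"ty":0,"tz":0,"spin":0},{"hand":0.6,"tx":0,"ty":0,"tz":0,"spin":0},{"hand":0.6,"tx":0,"ty":0,"tz":0,"spin":0},{"hand":0.6,"tx":0,"ty":0,"tz":-0.02,"spin":0}]'
python3 -m creep '[{"hand":0.6,"tx":0,"ty":0,"tz":-0.05,"spin":0},{"hand":0.85,"tx":0,"ty":0,"tz":-0.03,"spin":0},{"hand":0.85,"tx":0,"ty":0,"tz":0,"spin":0}]'
python3 go.py 438.2 -361.2 120 13.5
```

```text
time: 36.05
tool_pos: [613.8, -58.4, 62.8]
tcp_rot: [-3.138, -0.002, 1.759]
contact_force: [-0.3, 0.2, 0.3]
grip_width: 55.0
finger_force: 0.0
time: 36.42
tool_pos: [616.4, -58.9, 146.9]
tcp_rot: [3.136, 0.002, 1.759]
contact_force: [-0.4, -0.5, -0.3]
grip_width: 70.2
finger_force: 0.0
t 36.425 at [616.4 -58.9 146.9] 100.8 spin 87.3 mm before spin [-263.7 -231.5   26.9] after [-243.8  252.4   26.9] F [-0.4 -0.5 -0.3] M [-0.11  0.05 -0.01] w 70.2 ff 0.0 j6 -23
```

```bash
python3 -m creep '[{"hand":0.85,"tx":-0.0377,"ty":-0.0331,"tz":0,"spin":0},{"hand":0.85,"tx":-0.0377,"ty":-0.0331,"tz":0,"spin":0},{"hand":0.85,"tx":-0.0377,"ty":-0.0331,"tz":0,"spin":0},{"hand":0.85,"tx":-0.0377,"ty":-0.0331,"tz":0,"spin":0},{"hand":0.85,"tx":-0.0377,"ty":-0.0331,"tz":0,"spin":0}]'
python3 -m creep '[{"hand":0.85,"tx":-0.0377,"ty":-0.0331,"tz":0,"spin":0},{"hand":0.85,"tx":-0.0377,"ty":-0.0331,"tz":0,"spin":0},{"hand":0.85,"tx":0,"ty":0,"tz":0,"spin":9.7},{"hand":0.85,"tx":0,"ty":0,"tz":0,"spin":9.7},{"hand":0.85,"tx":0,"ty":0,"tz":0.015,"spin":9.7}]'
python3 -m creep '[{"hand":0.85,"tx":0,"ty":0,"tz":0.015,"spin":9.7},{"hand":0.85,"tx":0,"ty":0,"tz":0.015,"spin":9.7},{"hand":0.85,"tx":0,"ty":0,"tz":0.015,"spin":9.7},{"hand":0.85,"tx":0,"ty":0,"tz":0,"spin":9.7},{"hand":0.85,"tx":0,"ty":0,"tz":0,"spin":9.7}]'
python3 -m creep '[{"hand":0.85,"tx":0,"ty":0,"tz":0,"spin":9.7},{"hand":0.85,"tx":0,"ty":0,"tz":0,"spin":0}]'
python3 go.py 438.2 -361.2 23 13.5
python3 - <<'E'
from h import *
D={n:cams.capture(n) for n in("top","scene")}
for a in((600,-367,13),): carton(D,*a)
print("placed");carton(D,688,-45,100.8,20);carton(D,615,-58.5,100.8,20)
A=[]
for n,d in D.items():
    u,v=proj(d,[560,-200,20])[0].astype(int); A.append(cv2.resize(d["color"][max(v-90,0):v+90,u-100:u+100,::-1],(400,360),interpolation=cv2.INTER_CUBIC))
cv2.imwrite("pics/mid.png",np.hstack(A))
E
```

```text
time: 37.05
tool_pos: [486.0, -275.5, 142.7]
tcp_rot: [-3.14, -0.002, 1.759]
contact_force: [1.2, -0.2, -0.0]
grip_width: 78.0
finger_force: 0.0
time: 37.67
tool_pos: [436.4, -361.4, 128.4]
tcp_rot: [-3.142, -0.0, 1.245]
contact_force: [-1.1, 0.5, 0.8]
grip_width: 78.1
finger_force: 0.0
time: 38.3
tool_pos: [435.8, -360.4, 82.3]
tcp_rot: [-3.138, 0.001, 0.399]
contact_force: [-0.1, -0.4, 0.0]
grip_width: 78.1
finger_force: 0.0
time: 38.55
tool_pos: [436.0, -360.6, 82.9]
tcp_rot: [-3.139, 0.001, 0.236]
contact_force: [0.1, -1.0, 0.7]
grip_width: 78.0
finger_force: 0.0
t 38.55 at [ 436.  -360.6   82.9] 13.5 spin 0.0 mm before spin [ 2.   1.1 59.9] after [ 2.   1.1 59.9] F [ 0.1 -1.   0.7] M [-0.04  0.18  0.04] w 78.0 ff 0.0 j6 29
top [ 600.3 -366.5] 12.6 0.53
scene [ 648.6 -368.1] -17.0 7.42
placed
top [658.6 -46.9] 99.9 17.27
scene [683.1 -53.5] 102.5 16.17
top [636.2 -48.3] 102.7 18.37
scene [691.3 -54.1] 88.5 13.89
```

View pics/mid.png

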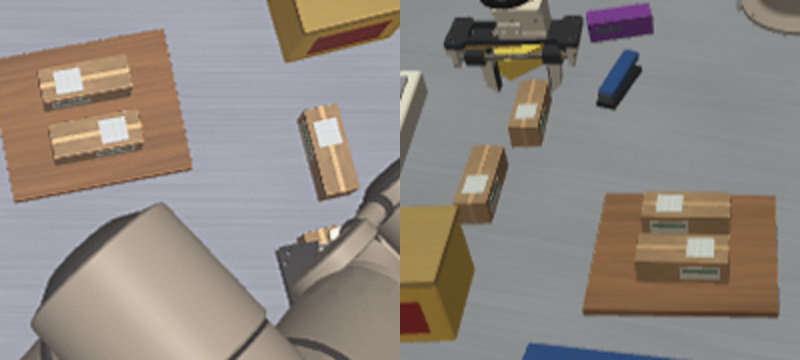

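Two cartons lie neatly centred on the board, and the next carton is under the gripper untouched. I'll grasp it now.

```bash
python3 -m creep '[{"hand":0.85,"tx":0.001,"ty":0.0005,"tz":0.03,"spin":0},{"hand":0.85,"tx":0,"ty":0,"tz":0.02,"spin":0},{"hand":0.85,"tx":0,"ty":0,"tz":0.009,"spin":0},{"hand":0,"tx":0,"ty":0,"tz":0,"spin":0},{"hand":0,"tx":0,"ty":0,"tz":0,"spin":0}]'
python3 -m creep '[{"hand":0,"tx":0,"ty":0,"tz":0,"spin":0},{"hand":0,"tx":0,"ty":0,"tz":0,"spin":0},{"hand":0,"tx":0,"ty":0,"tz":0,"spin":0},{"hand":0,"tx":0,"ty":0,"tz":0,"spin":0}]'
python3 go.py 658.4 -88.3 160 10.8
```

```text
time: 39.28
tool_pos: [438.1, -361.8, 25.9]
tcp_rot: [3.14, -0.001, 0.236]
contact_force: [-0.1, -0.5, -0.6]
grip_width: 62.6
finger_force: 0.0
time: 39.78
tool_pos: [437.9, -361.6, 25.8]
tcp_rot: [3.141, -0.001, 0.235]
contact_force: [-0.9, 0.8, 6.1]
grip_width: 44.7
finger_force: 29.9
t 39.775 at [ 437.9 -361.6   25.8] 13.5 spin 2.7 mm before spin [ 278.1 -214.5 -134.2] after [ 267.8 -227.2 -134.2] F [-0.9  0.8  6.1] M [0.08 0.26 0.06] w 44.7 ff 29.934814274311066 j6 29
```

```bash
python3 -m creep '[{"hand":0,"tx":0,"ty":0,"tz":-0.04,"spin":0},{"hand":0,"tx":0,"ty":0,"tz":-0.06,"spin":0},{"hand":0,"tx":0,"ty":0,"tz":-0.03,"spin":0},{"hand":0,"tx":0.0397,"ty":-0.0306,"tz":0,"spin":0},{"hand":0,"tx":0.0397,"ty":-0.0306,"tz":0,"spin":0}]'
python3 -m creep '[{"hand":0,"tx":0.0397,"ty":-0.0306,"tz":0,"spin":0},{"hand":0,"tx":0.0397,"ty":-0.0306,"tz":0,"spin":0},{"hand":0,"tx":0.0397,"ty":-0.0306,"tz":0,"spin":0},{"hand":0,"tx":0.0397,"ty":-0.0306,"tz":0,"spin":0},{"hand":0,"tx":0.0397,"ty":-0.0306,"tz":0,"spin":2.7}]'
python3 -m creep '[{"hand":0,"tx":0,"ty":0,"tz":0,"spin":0},{"hand":0,"tx":0,"ty":0,"tz":0,"spin":0},{"hand":0,"tx":0,"ty":0,"tz":0,"spin":0}]'
python3 go.py 658.4 -88.3 87 10.8
```

```text
time: 40.4
tool_pos: [500.9, -282.8, 155.3]
tcp_rot: [3.142, -0.0, 0.233]
contact_force: [0.7, -0.4, -1.4]
grip_width: 45.0
finger_force: 29.9
time: 41.02
tool_pos: [658.6, -86.9, 154.4]
tcp_rot: [-3.141, 0.001, 0.187]
contact_force: [1.0, -0.7, -2.1]
grip_width: 45.1
finger_force: 29.9
time: 41.4
tool_pos: [657.4, -89.6, 155.0]
tcp_rot: [-3.141, 0.001, 0.186]
contact_force: [-0.5, -0.1, -2.2]
grip_width: 45.0
finger_force: 29.9
t 41.4 at [657.4 -89.6 155. ] 10.7 spin -0.1 mm before spin [ 1.3 -1.1 68. ] after [ 1.3 -1.1 68. ] F [-0.5 -0.1 -2.2] M [-0.08  0.16  0.02] w 45.0 ff 29.922156035900116 j6 65
```

```bash
python3 -m creep '[{"hand":0,"tx":0.001,"ty":-0.001,"tz":0.04,"spin":0},{"hand":0,"tx":0,"ty":0,"tz":0.018,"spin":0},{"hand":0,"tx":0,"ty":0,"tz":0.004,"spin":0},{"hand":0,"tx":0,"ty":0,"tz":0,"spin":0}]'
python3 -m creep '[{"hand":0,"tx":0,"ty":0,"tz":0.003,"spin":0},{"hand":0,"tx":0,"ty":0,"tz":0.002,"spin":0},{"hand":0,"tx":0,"ty":0,"tz":0,"spin":0}]'
python3 go.py 658.4 -88.3 87 10.8
```

```text
time: 41.9
tool_pos: [659.2, -87.7, 93.9]
tcp_rot: [3.141, -0.001, 0.187]
contact_force: [0.3, 0.4, -3.0]
grip_width: 44.9
finger_force: 29.9
time: 42.28
tool_pos: [658.9, -87.2, 88.4]
tcp_rot: [3.142, -0.0, 0.188]
contact_force: [-0.7, 0.0, -2.1]
grip_width: 45.0
finger_force: 29.9
t 42.275 at [658.9 -87.2  88.4] 10.8 spin -0.0 mm before spin [-0.7  1.   1.4] after [-0.7  1.   1.4] F [-0.7  0.  -2.1] M [-0.04  0.14 -0.01] w 45.0 ff 29.92217481136322 j6 65
```

```bash
python3 -m creep '[{"hand":0,"tx":0,"ty":0.0008,"tz":0.0018,"spin":0},{"hand":0,"tx":0,"ty":0,"tz":0,"spin":0},{"hand":0.65,"tx":0,"ty":0,"tz":0,"spin":0},{"hand":0.65,"tx":0,"ty":0,"tz":0,"spin":0},{"hand":0.65,"tx":0,"ty":0,"tz":-0.02,"spin":0}]'
python3 -m creep '[{"hand":0.65,"tx":0,"ty":0,"tz":-0.05,"spin":0},{"hand":0.85,"tx":0,"ty":0,"tz":0,"spin":0}]'
python3 go.py 600 -366.2 120 13
```

```text
time: 42.9
tool_pos: [658.0, -87.9, 104.8]
tcp_rot: [-3.14, 0.003, 0.188]
contact_force: [-0.5, -0.6, -0.2]
grip_width: 59.7
finger_force: 0.0
time: 43.15
tool_pos: [661.4, -88.7, 161.1]
tcp_rot: [3.138, -0.008, 0.188]
contact_force: [0.1, 0.3, -0.3]
grip_width: 65.8
finger_force: 0.0
t 43.15 at [661.4 -88.7 161.1] 10.8 spin -2.2 mm before spin [-112.2  261.2   41.1] after [-122.3  256.6   41.1] F [ 0.1  0.3 -0.3] M [-0.1   0.17  0.02] w 65.8 ff 0.0 j6 65
```

```bash
python3 -m creep '[{"hand":0.85,"tx":-0.022,"ty":0.0522,"tz":0,"spin":0},{"hand":0.85,"tx":-0.022,"ty":0.0522,"tz":0,"spin":0},{"hand":0.85,"tx":-0.022,"ty":0.0522,"tz":0,"spin":0},{"hand":0.85,"tx":-0.022,"ty":0.0522,"tz":0,"spin":0},{"hand":0.85,"tx":-0.022,"ty":0.0522,"tz":0.02,"spin":-2.2}]'
python3 -m creep '[{"hand":0.85,"tx":0,"ty":0,"tz":0.04,"spin":0},{"hand":0.85,"tx":0,"ty":0,"tz":0.015,"spin":0},{"hand":0.85,"tx":0,"ty":0,"tz":0,"spin":0},{"hand":0.85,"tx":0,"ty":0,"tz":0,"spin":0}]'
python3 go.py 600 -366.2 23.5 13
python3 - <<'E'
from h import *
d=cams.capture("scene"); D={"scene":d}
A=[]
for n,d in (("t",cams.capture("top")),("s",d)):
    u,v=proj(d,[600,-366,20])[0].astype(int); A.append(cv2.resize(d["color"][max(v-60,0):v+60,u-60:u+60,::-1],(400,400),interpolation=cv2.INTER_CUBIC))
cv2.imwrite("pics/c4.png",np.hstack(A))
E
```

```text
time: 43.78
tool_pos: [599.7, -367.3, 137.1]
tcp_rot: [3.139, -0.002, 0.227]
contact_force: [1.1, -0.3, 1.0]
grip_width: 77.8
finger_force: 0.0
time: 44.28
tool_pos: [600.8, -364.6, 83.0]
tcp_rot: [3.14, -0.002, 0.228]
contact_force: [0.5, -0.2, 1.0]
grip_width: 78.2
finger_force: 0.0
t 44.275 at [ 600.8 -364.6   83. ] 13.0 spin 0.0 mm before spin [-1.2  1.4 59.5] after [-1.2  1.4 59.5] F [ 0.5 -0.2  1. ] M [-0.09  0.14 -0.  ] w 78.2 ff 0.0 j6 39
```

View pics/c4.png

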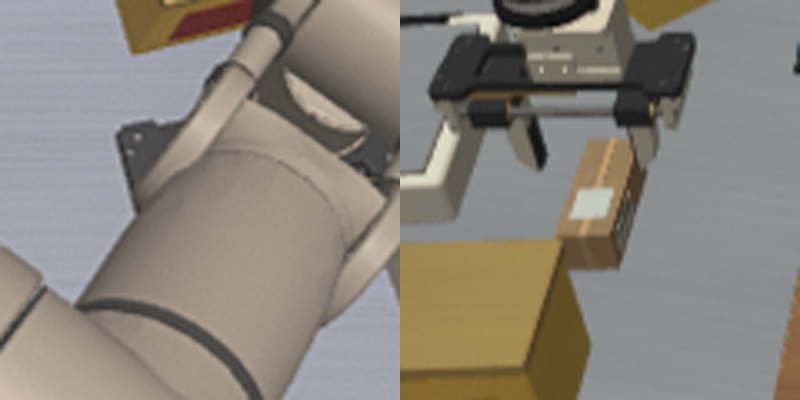

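The carton looks slightly to the right of the finger midpoint. I'll check whether it was knocked by comparing with the first image.

Run:
```python
from h import *
d=cams.capture("scene"); old=dict(d); old["color"]=cv2.imread("scene0raw.png")[:,:,::-1].copy()
u,v=proj(d,[600,-366,42])[0]; yy,xx=np.mgrid[:420,:560]
for e in(old,d):
    H,S,V=hsv(e); m=(S<20)&(V>185)&(np.hypot(xx-u,yy-v)<22)
    for b,s,c in blobs(m,15): print("label",c.round(1),s[4])
    print("gold",H[300,90],S[300,90],V[300,90],"carton px",[ (H[int(v)+k,int(u)],S[int(v)+k,int(u)],V[int(v)+k,int(u)]) for k in(-12,-8,8,14)])
    m=(((H>8)&(H<19)&(S>60)&(S<135)&(V>80))|((S<20)&(V>185)))&(np.hypot(xx-u,yy-v)<26)
    b=max(blobs(m,60),key=lambda b:b[1][4]); print(b[1],b[2])
    C=cv2.convexHull(contour(b[0]).astype(np.float32))[:,0]; seg=np.vstack([np.linspace(C[i-1],C[i],6)[1:] for i in range(len(C))])
    r=least_squares(lambda p:hullres(d,boxc(*p,116,45,0,42),seg),[600,-366,.23],x_scale=[10,10,.1],diff_step=1e-3,loss='soft_l1',f_scale=.3); print(r.x.round(2),np.sqrt(np.mean(r.fun**2)).round(2))
```

```text
label [146.2 243.6] 68
gold 20 167 127 carton px [(np.int64(17), np.int64(87), np.int64(143)), (np.int64(17), np.int64(102), np.int64(145)), (np.int64(42), np.int64(13), np.int64(195)), (np.int64(17), np.int64(102), np.int64(145))]
[136 225  25  39 574] [147.4738676 243.8815331]
[ 5.9855e+02 -3.6475e+02  2.6000e-01] 0.71
label [146.1 243.7] 77
gold 20 164 131 carton px [(np.int64(17), np.int64(87), np.int64(147)), (np.int64(17), np.int64(103), np.int64(151)), (np.int64(41), np.int64(14), np.int64(201)), (np.int64(17), np.int64(101), np.int64(149))]
[136 225  23  39 576] [147.33333333 244.09375   ]
[ 6.0029e+02 -3.6771e+02  3.4000e-01] 0.91
```

It hasn't moved, and its centre is about (599.5,-365.5). The offset was only parallax, so I'll grasp.

```bash
python3 -m creep '[{"hand":0.85,"tx":-0.001,"ty":0.0008,"tz":0.03,"spin":-0.7},{"hand":0.85,"tx":0,"ty":0,"tz":0.02,"spin":0},{"hand":0.85,"tx":0,"ty":0,"tz":0.008,"spin":0},{"hand":0,"tx":0,"ty":0,"tz":0,"spin":0},{"hand":0,"tx":0,"ty":0,"tz":0,"spin":0}]'
python3 -m creep '[{"hand":0,"tx":0,"ty":0,"tz":0,"spin":0},{"hand":0,"tx":0,"ty":0,"tz":0,"spin":0},{"hand":0,"tx":0,"ty":0,"tz":0,"spin":0},{"hand":0,"tx":0,"ty":0,"tz":0,"spin":0}]'
python3 go.py 644.6 -15.7 160 10.8
```

```text
time: 45.05
tool_pos: [599.5, -366.3, 24.4]
tcp_rot: [3.14, -0.001, 0.238]
contact_force: [0.3, -0.3, 0.0]
grip_width: 62.6
finger_force: 0.0
time: 45.55
tool_pos: [599.2, -366.1, 24.1]
tcp_rot: [3.141, -0.001, 0.238]
contact_force: [-0.6, -0.3, 5.1]
grip_width: 44.7
finger_force: 30.0
t 45.55 at [ 599.2 -366.1   24.1] 13.7 spin 2.9 mm before spin [ 126.9 -329.8 -135.9] after [ 110.3 -335.7 -135.9] F [-0.6 -0.3  5.1] M [ 0.13  0.28 -0.02] w 44.7 ff 29.95563715696335 j6 39
```

```bash
python3 -m creep '[{"hand":0,"tx":0,"ty":0,"tz":-0.04,"spin":0},{"hand":0,"tx":0,"ty":0,"tz":-0.06,"spin":0},{"hand":0,"tx":0,"ty":0,"tz":-0.04,"spin":0},{"hand":0,"tx":0.0181,"ty":-0.0471,"tz":0,"spin":0},{"hand":0,"tx":0.0181,"ty":-0.0471,"tz":0,"spin":0}]'
python3 -m creep '[{"hand":0,"tx":0.0181,"ty":-0.0471,"tz":0,"spin":0},{"hand":0,"tx":0.0181,"ty":-0.0471,"tz":0,"spin":0},{"hand":0,"tx":0.0181,"ty":-0.0471,"tz":0,"spin":0},{"hand":0,"tx":0.0181,"ty":-0.0471,"tz":0,"spin":0},{"hand":0,"tx":0.0181,"ty":-0.0471,"tz":0,"spin":2.9}]'
python3 -m creep '[{"hand":0,"tx":0,"ty":0,"tz":0,"spin":0},{"hand":0,"tx":0,"ty":0,"tz":0,"spin":0},{"hand":0,"tx":0,"ty":0,"tz":0,"spin":0}]'
python3 go.py 644.6 -15.7 86 10.8
```

```text
time: 46.18
tool_pos: [611.5, -265.1, 163.1]
tcp_rot: [-3.141, 0.0, 0.237]
contact_force: [1.2, 0.9, -2.1]
grip_width: 44.7
finger_force: 30.0
time: 46.8
tool_pos: [643.8, -14.1, 162.7]
tcp_rot: [-3.141, 0.001, 0.187]
contact_force: [0.1, 0.1, -2.6]
grip_width: 44.9
finger_force: 29.9
time: 47.18
tool_pos: [643.9, -17.0, 163.1]
tcp_rot: [3.142, 0.001, 0.186]
contact_force: [0.1, 1.1, -2.3]
grip_width: 44.7
finger_force: 30.0
t 47.175 at [643.9 -17.  163.1] 10.7 spin -0.1 mm before spin [ 0.9 -1.2 77.1] after [ 0.9 -1.2 77.1] F [ 0.1  1.1 -2.3] M [-0.07  0.17  0.02] w 44.7 ff 29.951654970645905 j6 71
```

```bash
python3 -m creep '[{"hand":0,"tx":0,"ty":-0.001,"tz":0.04,"spin":0},{"hand":0,"tx":0,"ty":0,"tz":0.025,"spin":0},{"hand":0,"tx":0,"ty":0,"tz":0.006,"spin":0},{"hand":0,"tx":0,"ty":0,"tz":0,"spin":0}]'
python3 -m creep '[{"hand":0,"tx":0,"ty":0,"tz":0.003,"spin":0},{"hand":0,"tx":0,"ty":0,"tz":0.002,"spin":0},{"hand":0,"tx":0,"ty":0,"tz":0,"spin":0}]'
python3 go.py 644.6 -15.7 86 10.8
```

```text
time: 47.68
tool_pos: [644.2, -15.5, 92.8]
tcp_rot: [3.141, -0.0, 0.187]
contact_force: [0.3, -0.2, -1.7]
grip_width: 45.1
finger_force: 30.0
time: 48.05
tool_pos: [644.0, -14.7, 87.7]
tcp_rot: [3.142, -0.0, 0.188]
contact_force: [-0.1, 0.7, -1.1]
grip_width: 44.7
finger_force: 30.0
t 48.05 at [644.  -14.7  87.7] 10.8 spin -0.0 mm before spin [0.4 1.1 1.7] after [0.4 1.1 1.7] F [-0.1  0.7 -1.1] M [-0.06  0.18 -0.01] w 44.7 ff 29.951582551002502 j6 71
```

```bash
python3 -m creep '[{"hand":0,"tx":0,"ty":0.0008,"tz":0.0018,"spin":0},{"hand":0,"tx":0,"ty":0,"tz":0,"spin":0},{"hand":0.6,"tx":0,"ty":0,"tz":0,"spin":0},{"hand":0.6,"tx":0,"ty":0,"tz":0,"spin":0},{"hand":0.6,"tx":0,"ty":0,"tz":-0.02,"spin":0}]'
python3 -m creep '[{"hand":0.6,"tx":0,"ty":0,"tz":-0.06,"spin":0},{"hand":0.6,"tx":0,"ty":0,"tz":-0.06,"spin":0},{"hand":0.6,"tx":-0.05,"ty":0,"tz":-0.03,"spin":0},{"hand":0.6,"tx":-0.05,"ty":0.04,"tz":0,"spin":0},{"hand":0.6,"tx":-0.05,"ty":0.05,"tz":0,"spin":0}]'
python3 -m creep '[{"hand":0.6,"tx":-0.04,"ty":0.05,"tz":0,"spin":0},{"hand":0.6,"tx":-0.03,"ty":0.05,"tz":0,"spin":0},{"hand":0.6,"tx":0,"ty":0.05,"tz":0,"spin":0},{"hand":0.6,"tx":0,"ty":0,"tz":0,"spin":0},{"hand":0.6,"tx":0,"ty":0,"tz":0,"spin":0}]'
python3 - <<'E'
from h import *
A=[]
for n in("top","scene"):
    d=cams.capture(n); im=d["color"][:,:,::-1].copy(); f=4; u,v=proj(d,[615,120,60])[0].astype(int); im=cv2.resize(im,None,fx=f,fy=f,interpolation=cv2.INTER_CUBIC)
    dl=lambda X,c:cv2.polylines(im,[((proj(d,X)+.5)*f).astype(np.int32)],True,c,1)
    c,s=np.cos(np.radians(10.8)),np.sin(np.radians(10.8)); B=np.array([651.5,-52])
    for a,b,ang,z in((35.5,0,100.8,62),(-35.5,0,100.8,62),(0,35.5,10.8,104),(0,-35.5,10.8,104)):
        if z==104: dl(boxc(B[0]+a*c-b*s,B[1]+a*s+b*c,np.radians(ang),116,45,z,z)[:4],(0,255,0))
    for x,y,cc in((626,247,(255,255,255)),(509,384.2,(255,255,255))): dl(cyl(x,y,55,137,137)[:60],cc)
    w=100; im=im[(v-75)*f:(v+75)*f,(u-w)*f:(u+w)*f]; A.append(cv2.resize(im,(400,300),interpolation=cv2.INTER_AREA) if 0 else im)
    cv2.imwrite(f"pics/end_{n}.png",im)
print(get_obs()["time"],get_obs()["tool_pos"])
E
```

```text
time: 48.68
tool_pos: [643.0, -15.4, 104.2]
tcp_rot: [-3.14, 0.004, 0.188]
contact_force: [-0.1, 0.4, -0.1]
grip_width: 55.3
finger_force: 0.0
time: 49.3
tool_pos: [517.9, -124.5, 256.4]
tcp_rot: [3.141, -0.001, 0.19]
contact_force: [0.2, -1.1, -0.3]
grip_width: 55.4
finger_force: 0.0
time: 49.92
tool_pos: [478.9, -282.6, 255.3]
tcp_rot: [-3.141, 0.0, 0.187]
contact_force: [0.4, 0.6, 0.7]
grip_width: 55.1
finger_force: 0.0
50.025 [ 479.18115274 -281.82306275  255.64782428]
```

View pics/end_top.png

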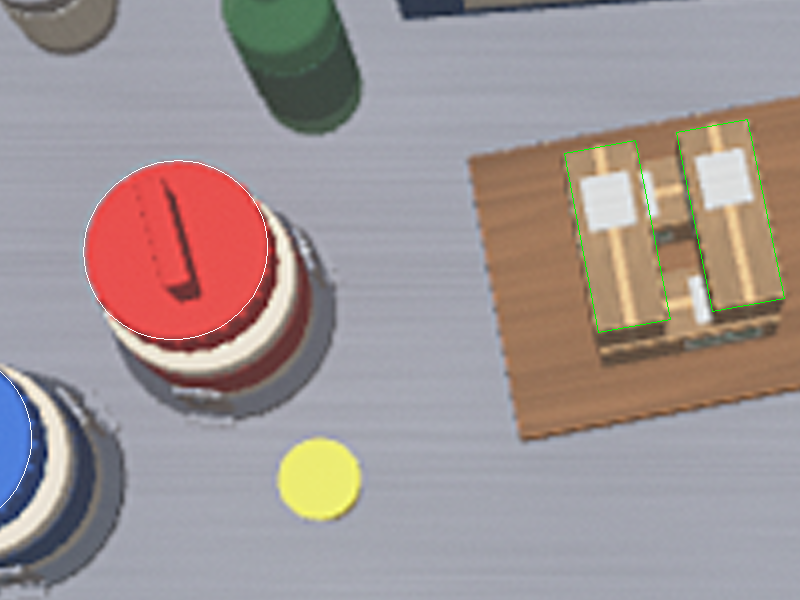

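View pics/end_scene.png

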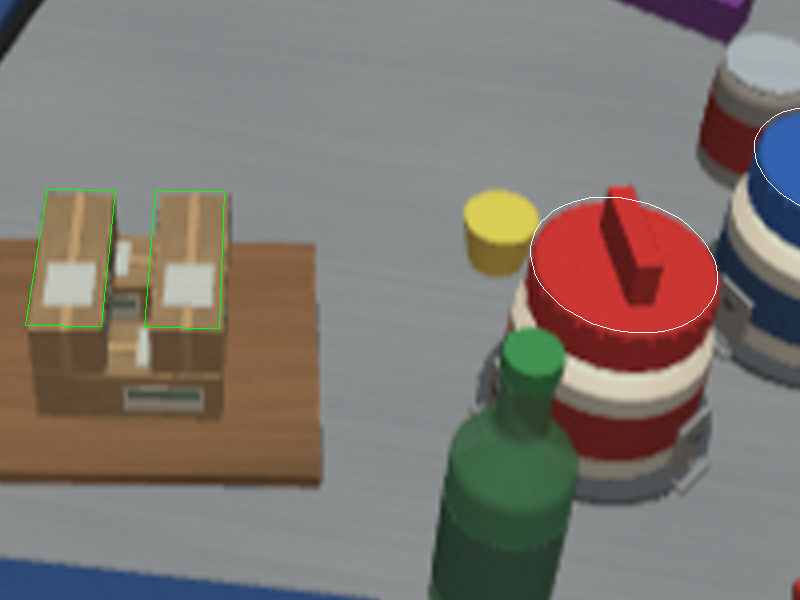

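Both views show the stack within about 3 mm of the planned outlines (green). Both lids match the fully-home outline (white), and the cup and tin stand upright. I'm handing in.

```bash
python3 -c "
from plant import close_job
print(close_job())"
```

```text
the job is handed in; nothing more can be done
None
```

Both lids are screwed home on their own canisters, the four cartons are stacked crosswise in two layers on the board, and the job is handed in at about 50 s; no verdict was returned.

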